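# Clamp the order pad in the press and lock the head

## Task

Clamp the order pad in the pad press: push the red-gripped lever at the front of its head down until the sprung foot holds the pad firmly, but stop before the foot's spring is squashed solid, and let go of the lever. Then take the orange blade key from its stand, set its blade into the slotted brass lock on top of the head and turn it clockwise a quarter turn until it stops. Leave the key standing in the lock, and do not disturb the mug or the stapler.

Things in the scene. Friction and masses are not known exactly. Their poses are not given: they have to be found in the camera images.
- press: pad press bolted down: grey base 250 x 180 x 18 mm, grey column at its rear, white head 70 mm wide, 115 to 165 mm high, from x = -60 to +100 mm. Origin: centre of the base's underside; z up, front -x, right side -y. A cardboard block and the order pad lie under the foot; the height of the pad's top differs by up to 18 mm from run to run and is not reported
- lever: steel lever in a fork at the head's front; origin on its level axis at press (-42, 0, 140) mm. Its -x axis runs along the arm to the grip: from 0.6 rad above level (foot up) to 0.6 below. The foot hangs on it 30 mm from the axis. Stiff, stays where left: 0.85 N m (8 N down on the grip) keeps it moving while the foot is free, felt only in motion; each newton of foot force adds 0.03 N m
- lever_grip (a point): centre of the lever's red cylindrical grip, a freely turning roller 20 mm in diameter and 50 mm long (along the press's y), 105 mm from the lever's axis; moves with the lever
- foot: round black rubber foot, 40 mm in diameter, 9 mm thick, on a spring under a swivel hanger; origin: centre of its underside, 85 mm above the counter with the lever fully up. It lands on the pad after 7 to 25 mm of travel; then presses with 4 N at once and 2 N more per mm of further lowering; solid at 14 mm (32 N). It holds well at 5 to 26 N, best about 13 N
- lock (a joint): turn of the brass quarter-turn lock, rad: 0 to 0.1 at the start (open), growing clockwise seen from above, stop at 1.5 (locked). Stiff: 0.1 N m turns it, it stays where left
- lock_slot (a point): centre of the mouth of the lock's slot, 183 mm above the counter, on the lock's vertical axis; turns with the lock: x along the slot. Slot 21 x 5.5 mm, 15 mm deep, in a brass face of 32 mm, inside a dark round collar (50 mm outside, 31 mm inside) that stands 3 mm higher
- key_grip (a point): centre of the handle of the blade key, which stands upright, blade down, in its stand. Orange handle 38 (x) x 14 (y) x 44 (z) mm; z up along the key; x along the blade's width, y its thickness. The handle's flat sides are parallel to the blade. Mass 50 to 90 g
- key_tip (a point): centre of the key's blade end, 60 mm below key_grip. Blade 18 mm wide (x), 3.5 mm thick (y), 20 mm long; above it a shaft of 12 mm diameter, 20 mm long, then the handle
- key_stand: black block 60 x 50 x 42 mm, fixed to the counter on the left or the right of the press; origin: centre of its underside. The key stands 18 mm deep in a 21 x 5.5 mm slot in its top
- jar_honey: jar of honey with a yellow lid, 68 mm in diameter, 112 mm high, on the other side of the press from the stand; it does not move; origin: centre of its underside
- stapler: loose red stapler, 128 mm long, 42 mm high; bystander; origin: centre of its underside
- mug: loose white mug, 93 mm high; bystander; origin: centre of its underside

How it is judged:
By the outcome, as a careful person would: the job done as asked, in the order asked, and still so for the second after the job is handed in, with the robot touching nothing.
It also fails if it takes over 58 s, if anything falls off the work surface, if the arm or the gripper's body presses on something with over 40 N, if the wrist force passes 120 N, or if a joint passes its speed limit or range.

## Robot

A 6-joint arm with a two-finger parallel gripper is mounted at the origin on a cart in front of the work surface, level with it; the furniture and walls round the work are solid. World frame = base frame: x ahead of the robot, y to its left, z up, the work surface at z = 0. Lengths are in m, angles in rad, forces in N, time in s.
With the tool pointing down it reaches from about 0.35 to 0.925 m from the base axis. Payload 6.4 kg.
Tool frame: the origin (TCP) lies on the centre line of the jaws, within the pads' length; the fingertips stand 25 mm ahead of it and the grasp point (between the pads) lies 6 mm ahead of it; z points along the fingers, y is the direction in which the jaws open and shut (so a half turn about z gives the same grasp; the last joint's range is limited). The gripper opens to 85 mm and grips with 20 to 120 N. Pads are 22 mm wide; open, the fingers measure 114 mm over their backs; the gripper's body (76 mm by 85 mm) begins 54 mm behind the grasp point. The pads swing forward as they close: fully open they stand 13 mm farther back than shut.
Start: joints at [-1.39, 0.245, 1.558, -0, 1.339, -0.174], TCP at [0.226, -0.61, 0.256] pointing down, gripper open.
Joint ranges: [-3.13, 3.13], [-1.02, 2.26], [0.13, 2.54], [-0.95, 4.09], [0.21, 2.88], [-2.74, 2.74]. Speed limits (rad/s): [2.57, 2.57, 3.14, 3.14, 3.14, 3.14].

## Interface

Orientations are given as a unit quaternion [x, y, z, w].
In Python, from station import ctrl gives the robot as it stands. The module is installed in compiled form; this text tells all that it offers.
- The arm moves only by the shell command python3 -m inch 'ROWS' [FORCE]. ROWS is JSON, a list of rows, each a list of 3 entries, a list of its own where there are three numbers: the shift along the tool's x, y, z in mm, then the turn, a rotation vector about the tool's x, y, z in rad, then the opening in per cent of the stroke, from 0 (shut) to 100 (fully open). In form: [[[tx, ty, tz], [ax, ay, az], hand], ...]. A call has 1 to 5 rows; each row shifts and turns the commanded pose from where the row before left it, along the tool's axes as they then stand; what a row does not reach is not made up. A row lasts 1/12 s, in which the tool goes at most 41.7 mm and 7.16 degrees, less where a joint would pass 70% of its speed; a pose out of reach is approached as far as the arm can. A call with a gripper value outside its range is refused whole. The fingers move at their own pace and stop on an object; FORCE is the grip in N (left out, the last holds). Time passes only in rows, so rows that do not move let the fingers close. It gives the time, the measured TCP pose, the force and the opening at its end, in the units of the state.
- ctrl.read_state(): the state, without advancing time (a new reading comes with each control period).
- ctrl.snapshot(name): name is "side" or "top" or "wrist"; returns a dict with "color" (480x640x3 uint8, red, green, blue), "intrinsics" (3x3 intrinsics, pixels), "R" (3x3) and "t" (3): a world point X has camera coordinates R X + t; the wrist camera has in their place "tool_from_camera" (4x4, takes a point from camera to tool coordinates, whose origin is the TCP and whose axes are the flange's). Camera axes: x right, y down, z forward; pixel columns grow to the right and rows downward; lengths in m; the calibration is good to about 2 mm. A picture is of the moment at which its call begins: read the wrist's pose just before it. There is no depth.
- ctrl.hand_in(): hands the job in, once; it reports no verdict.
The state is a dict: "time": time; "qpos": joint angles; "dq": joint speeds; "effort": joint torques, N m; "ee_pos": TCP position; "tool_rot": TCP orientation; "contact_force": force on the tool from outside, world axes, zero at the start; "ft_torque": the same for the moment, N m; "gripper_width": finger opening in m.
Only numpy, scipy, OpenCV 4.12 (cv2) and the standard library are available. Lean on these libraries where they do the work, as an engineer would, in place of code of your own. Each camera call takes 0.05 s, during which the arm holds its last target.

## Working session

There is one attempt and no reset: what is moved stays moved. The work goes in short steps, Python scripts to look and compute and a shell command to move; the robot and the scene stay as the last step left them, time stands still between calls to the robot, and variables do not carry over. Pictures are saved under pics/ and viewed, and the job is handed in when it is done.

```bash
mkdir -p pics; ls; python3 - <<'E'
from station import ctrl
import cv2,json
print(ctrl.read_state())
for n in ("side","top","wrist"):
    s=ctrl.snapshot(n)
    cv2.imwrite(f"pics/a_{n}.png",s["color"][:,:,::-1])
    print(n,{k:v.tolist() if hasattr(v,'tolist') else v for k,v in s.items() if k!="color"})
E
```

```text
pics
{'time': 0.0, 'qpos': array([-1.39014653e+00,  2.45812315e-01,  1.55908126e+00,  1.22885736e-05,
        1.33873426e+00, -1.74087052e-01]), 'dq': array([ 2.49955564e-03, -1.29125822e-03,  3.99152071e-04,  6.75054118e-05,
        1.84278488e-03,  5.30026449e-04]), 'effort': array([ 1.06761523e-03, -4.29516006e+01, -3.26122069e+01, -1.25815873e-04,
        5.29352023e-03, -1.68683977e-05]), 'ee_pos': array([ 0.22568995, -0.60897926,  0.25514527]), 'tool_rot': array([ 9.84311156e-01,  1.76438410e-01,  2.63902518e-06, -1.01760418e-03]), 'contact_force': array([-0.22152948, -0.49733745,  0.41244765]), 'ft_torque': array([-0.0078357 ,  0.02858247,  0.05488914]), 'gripper_width': 0.08568760887271591}
side {'intrinsics': [[611.4440425947635, 0.0, 317.81382784830714], [0.0, 611.4440425947635, 244.56259863302407], [0.0, 0.0, 1.0]], 'R': [[0.9858626084487113, -0.16545676329698325, 0.026438168279756022], [-0.03424324382719681, -0.35341317959369234, -0.934840373936464], [0.16401925958525046, 0.9207188408894228, -0.3540826153828278]], 't': [-0.5380840508306165, 0.1476472710759611, 1.319699261
[... 166 characters left out ...]
62, -0.9999312621761727, -0.0031779877600459695], [-0.9977693468015845, 0.011470497377126285, -0.06576289434826431], [0.06579482705028436, 0.0024287059696765133, -0.9978302170814113]], 't': [0.007493420765519615, 0.552563220277106, 1.0501922207744365]}
wrist {'intrinsics': [[429.0316709057835, 0.0, 308.57997432368387], [0.0, 429.0316709057835, 236.93838035991092], [0.0, 0.0, 1.0]], 'tool_from_camera': [[-0.00017326811444986188, -0.9614989488244767, -0.27480855406552784, 0.07110293695049319], [0.9999992971512927, -0.0004889176961010862, 0.0010801187001021988, -0.001022483838265087], [-0.0011728917598765127, -0.2748081737665603, 0.9614983577500311, -0.11816940340757065], [0.0, 0.0, 0.0, 1.0]]}
```

View pics/a_side.png

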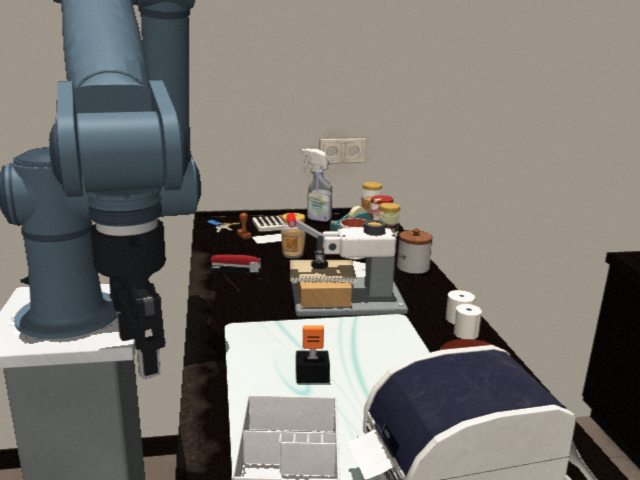

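View pics/a_top.png

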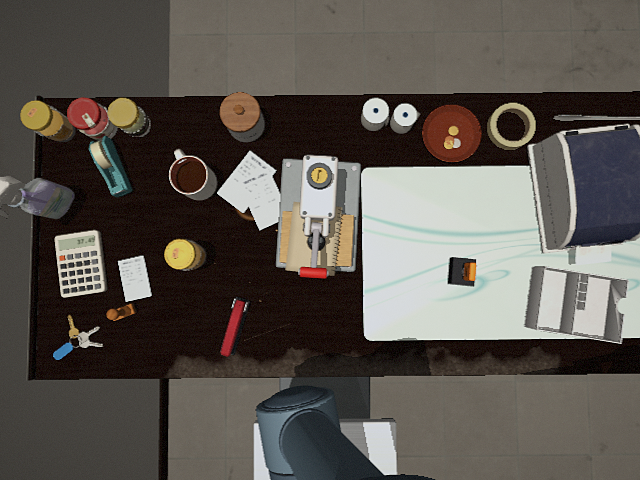

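View pics/a_wrist.png

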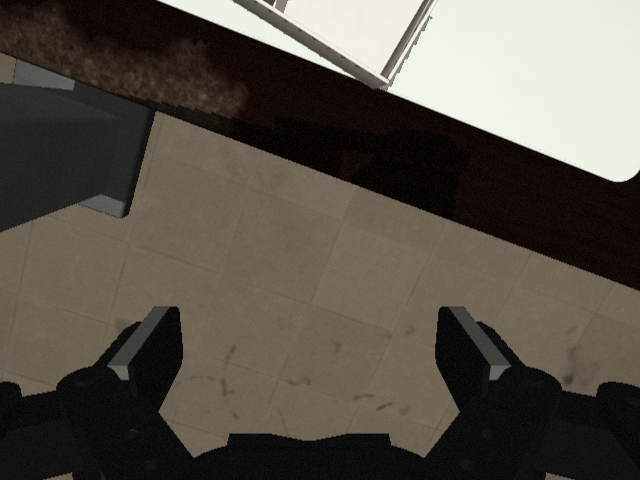

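The side and top views show the press at about (318,215) in the top view with its lever facing the robot and red grip at (313,272). The stand with the orange key is at (462,271), the honey jar at (185,255), the stapler at (235,325) and the mug at (192,175). I'll enlarge the crops next.

```bash
python3 - <<'E'
import cv2
a=cv2.imread("pics/a_top.png"); 
cv2.imwrite("pics/c1.png",cv2.resize(a[145:295,265:375],None,fx=5,fy=5,interpolation=cv2.INTER_CUBIC)[:600*2][:, :].copy() if 0 else cv2.resize(a[145:295,265:375],None,fx=4,fy=4,interpolation=cv2.INTER_CUBIC))
cv2.imwrite("pics/c2.png",cv2.resize(a[245:295,430:490],None,fx=10,fy=10,interpolation=cv2.INTER_CUBIC))
b=cv2.imread("pics/a_side.png")
cv2.imwrite("pics/c3.png",cv2.resize(b[205:325,280:420],None,fx=5,fy=5,interpolation=cv2.INTER_CUBIC))
cv2.imwrite("pics/c4.png",cv2.resize(b[315:395,285:345],None,fx=7,fy=7,interpolation=cv2.INTER_CUBIC))
E
```

```text
(no output)
```

View pics/c1.png

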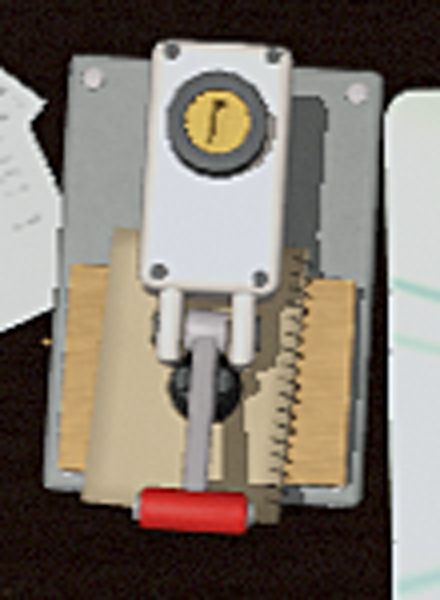

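View pics/c2.png

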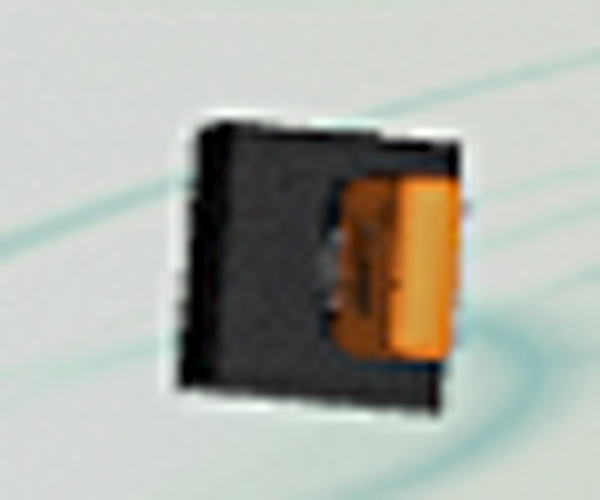

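View pics/c3.png

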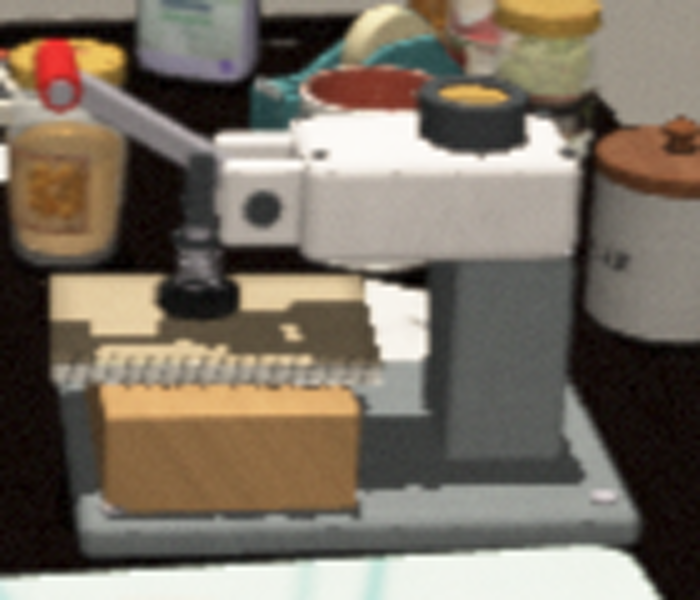

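View pics/c4.png

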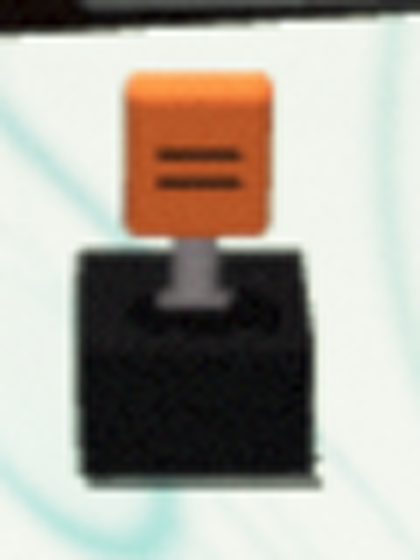

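```bash
cat > h.py <<'E'
import numpy as np
from scipy.spatial.transform import Rotation as Rn
CAM={'side':(np.array([[611.444,0,317.8138],[0,611.444,244.5626],[0,0,1]]),np.array([[0.9858626084487113,-0.16545676329698325,0.026438168279756022],[-0.03424324382719681,-0.35341317959369234,-0.934840373936464],[0.16401925958525046,0.9207188408894228,-0.3540826153828278]]),np.array([-0.5380840508306165,0.1476472710759611,1.319699261739669])),
'top':(np.array([[474.41918,0,321.83113],[0,474.41918,242.40574],[0,0,1]]),np.array([[-0.011285890153762862,-0.9999312621761727,-0.0031779877600459695],[-0.9977693468015845,0.011470497377126285,-0.06576289434826431],[0.06579482705028436,0.0024287059696765133,-0.9978302170814113]]),np.array([0.007493420765519615,0.552563220277106,1.0501922207744365]))}
TFC=np.array([[-0.00017326811444986188,-0.9614989488244767,-0.27480855406552784,0.07110293695049319],[0.9999992971512927,-0.0004889176961010862,0.0010801187001021988,-0.001022483838265087],[-0.0011728917598765127,-0.2748081737665603,0.9614983577500311,-0.11816940340757065],[0,0,0,1]])
KW=np.array([[429.03167,0,308.57997],[0,429.03167,236.93838],[0,0,1]])
def ray(cam,u,v,pose=None):
    if cam=='wrist':
        p,q=pose; Rt=Rn.from_quat(q).as_matrix()
        o=np.array(p)+Rt@TFC[:3,3]; d=Rt@TFC[:3,:3]@np.linalg.inv(KW)@[u,v,1]
    else:
        K,R,t=CAM[cam]; o=-R.T@t; d=R.T@np.linalg.inv(K)@[u,v,1]
    return o,d/np.linalg.norm(d)
def onz(cam,u,v,z,pose=None):
    o,d=ray(cam,u,v,pose); return o+d*(z-o[2])/d[2]
def tri(rs):
    A=sum(np.eye(3)-np.outer(d,d) for o,d in rs); b=sum((np.eye(3)-np.outer(d,d))@o for o,d in rs)
    x=np.linalg.solve(A,b); return x,[np.linalg.norm((np.eye(3)-np.outer(d,d))@(x-o)) for o,d in rs]
def proj(cam,X,pose=None):
    X=np.array(X)
    if cam=='wrist':
        p,q=pose; Rt=Rn.from_quat(q).as_matrix(); c=TFC[:3,:3].T@(Rt.T@(X-p)-TFC[:3,3]); x=KW@c
    else:
        K,R,t=CAM[cam]; x=K@(R@X+t)
    return x[:2]/x[2]
E
python3 - <<'E'
from h import *
np.set_printoptions(precision=4,suppress=True)
c1=lambda x,y:(265+x/4,145+y/4)
c2=lambda x,y:(430+x/10,245+y/10)
c3=lambda x,y:(280+x/5,205+y/5)
c4=lambda x,y:(285+x/7,315+y/7)
print("grip",onz('top',*c1(193,510),.2), "ends",onz('top',*c1(138,508),.2),onz('top',*c1(247,514),.2))
print("lock",onz('top',*c1(217.5,122),.186), tri([ray('top',*c1(217.5,122)),ray('side',*c3(475,95))]))
for n,p in dict(hbl=(152,45),hbr=(292,50),hfl=(143,283),hfr=(277,292)).items(): print(n,onz('top',*c1(*p),.165))
for n,p in dict(bbl=(70,58),bbr=(382,74),bfl=(45,490),bfr=(360,505)).items(): print(n,onz('top',*c1(*p),.018))
print("key top",[onz('top',*c2(*p),.106) for p in [(431,268),(400,180),(462,180),(392,358),(455,362)]])
print("stand",[onz('top',*c2(*p),.042) for p in [(232,128),(462,145),(440,410),(212,390)]])
print("key", tri([ray('top',*c2(431,268)),ray('side',*c4(199,80))]))
print("keyface side low corners z?",[onz('side',*c4(*p),.062) for p in [(125,235),(270,235)]],[onz('side',*c4(*p),.106) for p in [(127,90),(272,90),(130,72),(266,72)]])
E
```

```text
grip [0.4847 0.0174 0.2   ] ends [0.4859 0.0429 0.2   ] [ 0.4826 -0.0077  0.2   ]
lock [0.67  0.004 0.186] (array([0.6713, 0.004 , 0.1811]), [np.float64(0.00023763272027445482), np.float64(0.0002376327202743836)])
hbl [0.7131 0.0359 0.165 ]
hbr [ 0.7097 -0.0328  0.165 ]
hfl [0.5955 0.0413 0.165 ]
hfr [ 0.5903 -0.0239  0.165 ]
bbl [0.743  0.0887 0.018 ]
bbr [ 0.7316 -0.0889  0.018 ]
bfl [0.4973 0.1042 0.018 ]
bfr [ 0.4869 -0.0725  0.018 ]
key top [array([ 0.4827, -0.3093,  0.106 ]), array([ 0.5008, -0.3035,  0.106 ]), array([ 0.5007, -0.3163,  0.106 ]), array([ 0.4643, -0.3007,  0.106 ]), array([ 0.4634, -0.3136,  0.106 ])]
stand [array([ 0.5139, -0.2868,  0.042 ]), array([ 0.5096, -0.3371,  0.042 ]), array([ 0.4517, -0.3304,  0.042 ]), array([ 0.4566, -0.2808,  0.042 ])]
key (array([ 0.4829, -0.3102,  0.1033]), [np.float64(0.00022399600993805628), np.float64(0.00022399600993816584)])
keyface side low corners z? [array([ 0.4646, -0.3136,  0.062 ]), array([ 0.5011, -0.318 ,  0.062 ])] [array([ 0.4636, -0.3182,  0.106 ]), array([ 0.4995, -0.3224,  0.106 ]), array([ 0.4657, -0.309 ,  0.106 ]), array([ 0.4997, -0.313 ,  0.106 ])]
```

```bash
cat > plan.py <<'E'
# usage: plan.py x y z phi(tool x yaw, down tool) hand  [start pose optional from state] -> prints rows
import sys,json
from h import *
from station import ctrl
def plan(goal,phi,hand,ms=40,mr=.12):
    s=ctrl.read_state(); p=s['ee_pos']; R=Rn.from_quat(s['tool_rot'])
    G=Rn.from_euler('z',phi)*Rn.from_euler('x',np.pi)
    d=np.array(goal)-p; w=(R.inv()*G).as_rotvec()
    # choose for yaw direction: j6 range
    n=int(np.ceil(max(np.linalg.norm(d)*1000/ms,np.linalg.norm(w)/mr,1)))
    print("time",round(s['time'],2),"pos",p.round(4),"rotvec to goal",w.round(3),"q6",s['qpos'][5].round(3),"F",s['contact_force'].round(1),"n",n)
    out=[]
    for i in range(n):
        Ri=R*Rn.from_rotvec(w*i/n)
        t=Ri.inv().apply(d/n)*1000
        out.append([t.round(1).tolist(),(w/n).round(3).tolist(),hand])
    for i in range(0,n,5): print(json.dumps(out[i:i+5]))
if __name__=="__main__":
    a=list(map(float,sys.argv[1:])); plan(a[:3],a[3],a[4],*(a[5:]))
E
python3 - <<'E'
from h import *
np.set_printoptions(precision=4,suppress=True)
c1=lambda x,y:(265+x/4,145+y/4)
c3=lambda x,y:(280+x/5,205+y/5)
print(tri([ray('top',*c1(84,498)),ray('side',*c3(50,278))]))
print([onz('side',*c3(50,278),z) for z in(.06,.065,.07,.075,.078)],[onz('top',*c1(84,498),z) for z in(.06,.078)])
# foot bottom centre
print(tri([ray('top',*c1(193,510)),ray('side',*c3(60,80))]))
E
python3 plan.py .482 .016 .275 3.08 0
```

```text
(array([0.4912, 0.0784, 0.0697]), [np.float64(0.0009103024195955365), np.float64(0.0009103024195955167)])
[array([0.4933, 0.1019, 0.06  ]), array([0.4918, 0.0898, 0.065 ]), array([0.4902, 0.0777, 0.07  ]), array([0.4887, 0.0656, 0.075 ]), array([0.4877, 0.0584, 0.078 ])] [array([0.4922, 0.079 , 0.06  ]), array([0.492 , 0.0776, 0.078 ])]
(array([0.4853, 0.0175, 0.1891]), [np.float64(0.0005905990221562292), np.float64(0.0005905990221562701)])
time 0.15 pos [ 0.2257 -0.6091  0.2554] rotvec to goal [-0.000e+00 -2.000e-03 -2.725e+00] q6 -0.174 F [-0.4  0.2  0.1] n 23
[[[19.9, -21.6, -0.8], [-0.0, -0.0, -0.118], 0.0], [[22.3, -19.1, -0.8], [-0.0, -0.0, -0.118], 0.0], [[24.4, -16.3, -0.8], [-0.0, -0.0, -0.118], 0.0], [[26.2, -13.3, -0.8], [-0.0, -0.0, -0.118], 0.0], [[27.6, -10.2, -0.8], [-0.0, -0.0, -0.118], 0.0]]
[[[28.6, -6.8, -0.8], [-0.0, -0.0, -0.118], 0.0], [[29.2, -3.4, -0.8], [-0.0, -0.0, -0.118], 0.0], [[29.4, 0.1, -0.8], [-0.0, -0.0, -0.118], 0.0], [[29.2, 3.5, -0.8], [-0.0, -0.0, -0.118], 0.0], [[28.5, 7.0, -0.8], [-0.0, -0.0, -0.118], 0.0]]
[[[27.5, 10.3, -0.8], [-0.0, -0.0, -0.118], 0.0], [[26.1, 13.5, -0.8], [-0.0, -0.0, -0.118], 0.0], [[24.3, 16.5, -0.8], [-0.0, -0.0, -0.118], 0.0], [[22.2, 19.2, -0.8], [-0.0, -0.0, -0.118], 0.0], [[19.8, 21.7, -0.8], [-0.0, -0.0, -0.118], 0.0]]
[[[17.1, 23.9, -0.8], [-0.0, -0.0, -0.118], 0.0], [[14.1, 25.8, -0.9], [-0.0, -0.0, -0.118], 0.0], [[11.0, 27.2, -0.9], [-0.0, -0.0, -0.118], 0.0], [[7.7, 28.3, -0.9], [-0.0, -0.0, -0.118], 0.0], [[4.3, 29.1, -0.9], [-0.0, -0.0, -0.118], 0.0]]
[[[0.8, 29.4, -0.9], [-0.0, -0.0, -0.118], 0.0], [[-2.7, 29.3, -0.9], [-0.0, -0.0, -0.118], 0.0], [[-6.1, 28.7, -0.9], [-0.0, -0.0, -0.118], 0.0]]
```

```bash
python3 -m inch '[[[20,-21.6,-1],[0,0,-0.118],0],[[22.3,-19.1,-1],[0,0,-0.118],0],[[24.4,-16.3,-1],[0,0,-0.118],0],[[26.2,-13.3,-1],[0,0,-0.118],0],[[27.6,-10.2,-1],[0,0,-0.118],0]]' 40
python3 -m inch '[[[28.6,-6.8,-1],[0,0,-0.118],0],[[29.2,-3.4,-1],[0,0,-0.118],0],[[29.4,0,-1],[0,0,-0.118],0],[[29.2,3.5,-1],[0,0,-0.118],0],[[28.5,7,-1],[0,0,-0.118],0]]'
python3 -m inch '[[[27.5,10.3,-1],[0,0,-0.118],0],[[26.1,13.5,-1],[0,0,-0.118],0],[[24.3,16.5,-1],[0,0,-0.118],0],[[22.2,19.2,-1],[0,0,-0.118],0],[[19.8,21.7,-1],[0,0,-0.118],0]]'
python3 plan.py .482 .016 .275 3.08 0
```

```text
time: 0.57
ee_pos: [0.2821, -0.4722, 0.2609]
tool_rot: [0.889, 0.457, 0.0, -0.0]
contact_force: [1.2, -0.6, -0.1]
gripper_width: 0.0254
time: 0.98
ee_pos: [0.3382, -0.3363, 0.2661]
tool_rot: [0.718, 0.696, 0.0, -0.0]
contact_force: [-0.5, 0.2, 0.0]
gripper_width: -0.0002
time: 1.4
ee_pos: [0.3947, -0.2009, 0.2712]
tool_rot: [0.484, 0.875, 0.0, -0.0]
contact_force: [-0.2, -0.0, 0.1]
gripper_width: 0.0
time 1.4 pos [ 0.3947 -0.2009  0.2712] rotvec to goal [ 0.   -0.   -0.95] q6 -1.287 F [-0.2 -0.   0.1] n 8
[[[17.2, 23.6, -0.5], [0.0, -0.0, -0.119], 0.0], [[14.3, 25.5, -0.5], [0.0, -0.0, -0.119], 0.0], [[11.1, 27.0, -0.5], [0.0, -0.0, -0.119], 0.0], [[7.9, 28.1, -0.5], [0.0, -0.0, -0.119], 0.0], [[4.5, 28.9, -0.5], [0.0, -0.0, -0.119], 0.0]]
[[[1.0, 29.2, -0.5], [0.0, -0.0, -0.119], 0.0], [[-2.4, 29.1, -0.5], [0.0, -0.0, -0.119], 0.0], [[-5.9, 28.6, -0.5], [0.0, -0.0, -0.119], 0.0]]
```

```bash
python3 -m inch '[[[17.2,23.6,-0.5],[0,0,-0.119],0],[[14.3,25.5,-0.5],[0,0,-0.119],0],[[11.1,27,-0.5],[0,0,-0.119],0],[[7.9,28.1,-0.5],[0,0,-0.119],0],[[4.5,28.9,-0.5],[0,0,-0.119],0]]'
python3 -m inch '[[[1,29.2,-0.5],[0,0,-0.119],0],[[-2.4,29.1,-0.5],[0,0,-0.119],0],[[-5.9,28.6,-0.5],[0,0,-0.119],0],[[0,0,0],[0,0,0],0]]'
python3 - <<'E'
from station import ctrl
import cv2
s=ctrl.read_state(); print(s['ee_pos'],s['tool_rot'])
w=ctrl.snapshot("wrist"); cv2.imwrite("pics/b_wrist.png",w["color"][:,:,::-1])
w=ctrl.snapshot("side"); cv2.imwrite("pics/b_side.png",cv2.resize(w["color"][130:330,220:420,::-1],None,fx=3,fy=3,interpolation=cv2.INTER_CUBIC))
E
```

```text
time: 1.82
ee_pos: [0.4498, -0.0656, 0.2737]
tool_rot: [0.206, 0.978, -0.0, -0.0]
contact_force: [0.2, -0.6, -0.0]
gripper_width: -0.0
time: 2.15
ee_pos: [0.4834, 0.0176, 0.2752]
tool_rot: [0.028, 1.0, 0.001, 0.0]
contact_force: [1.1, -0.1, -0.5]
gripper_width: 0.0002
[0.48338376 0.0176224  0.27518633] [2.81949697e-02 9.99602162e-01 7.47223570e-04 5.11070789e-05]
```

View pics/b_wrist.png

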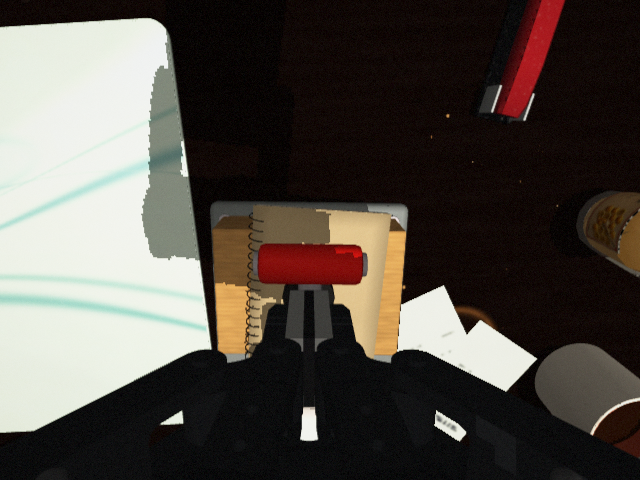

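View pics/b_side.png

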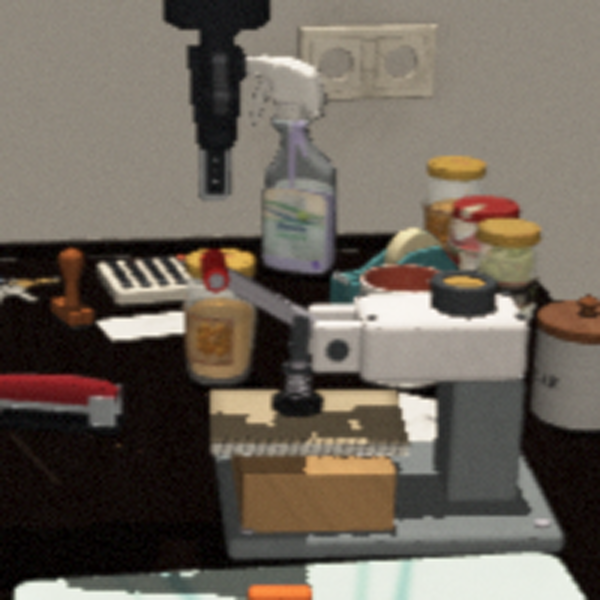

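```bash
python3 - <<'E'
from h import *
np.set_printoptions(precision=4,suppress=True)
pose=([0.48338376,0.0176224,0.27518633],[2.81949697e-02,9.99602162e-01,7.47223570e-04,5.11070789e-05])
print(onz('wrist',312,262,.200,pose), onz('wrist',259,262,.2,pose),onz('wrist',367,262,.2,pose))
print(tri([ray('wrist',312,262,pose),ray('top',313.2,272.5)]))
c=lambda x,y:(220+x/3,130+y/3)
print("tip",proj('side',[.4834,.0176,.25]),c(215,198))
y=np.array([.6147,.0079]);u=np.array([np.cos(-.062),np.sin(-.062)])
for th in np.arange(.6,-.4,-.05):
    g=y+u*(-.042-.105*np.cos(th)); print(round(th,2),g.round(4),round(.14+.105*np.sin(th),4),"foot",round(85-30*(np.sin(.6)-np.sin(th)),1))
E
```

```text
[0.48   0.0187 0.2   ] [ 0.4786 -0.0065  0.2   ] [0.4815 0.0449 0.2   ]
(array([0.4848, 0.0182, 0.1863]), [np.float64(0.0004479943752091096), np.float64(0.0004479943752091108)])
tip [291.1651 194.4016] (291.6666666666667, 196.0)
0.6 [0.4863 0.0159] 0.1993 foot 85.0
0.55 [0.4834 0.016 ] 0.1949 foot 83.7
0.5 [0.4808 0.0162] 0.1903 foot 82.4
0.45 [0.4784 0.0164] 0.1857 foot 81.1
0.4 [0.4763 0.0165] 0.1809 foot 79.7
0.35 [0.4743 0.0166] 0.176 foot 78.3
0.3 [0.4727 0.0167] 0.171 foot 76.9
0.25 [0.4712 0.0168] 0.166 foot 75.5
0.2 [0.4701 0.0169] 0.1609 foot 74.0
0.15 [0.4692 0.0169] 0.1557 foot 72.5
0.1 [0.4685 0.017 ] 0.1505 foot 71.1
0.05 [0.4681 0.017 ] 0.1452 foot 69.6
-0.0 [0.468 0.017] 0.14 foot 68.1
-0.05 [0.4681 0.017 ] 0.1348 foot 66.6
-0.1 [0.4685 0.017 ] 0.1295 foot 65.1
-0.15 [0.4692 0.0169] 0.1243 foot 63.6
-0.2 [0.4701 0.0169] 0.1191 foot 62.1
-0.25 [0.4712 0.0168] 0.114 foot 60.6
-0.3 [0.4727 0.0167] 0.109 foot 59.2
-0.35 [0.4743 0.0166] 0.104 foot 57.8
```

```bash
python3 -m inch '[[[2,0,15],[0,0,0],0],[[2,0,15],[0,0,0],0],[[0,0,3],[0,0,0],0],[[0,0,3],[0,0,0],0],[[0,0,3],[0,0,0],0]]'
python3 -m inch '[[[0,0,3],[0,0,0],0],[[0,0,3],[0,0,0],0]]'
python3 -m inch '[[[0,0,3],[0,0,0],0],[[0,0,3],[0,0,0],0]]'
```

```text
time: 2.67
ee_pos: [0.4789, 0.0136, 0.2366]
tool_rot: [0.033, 0.999, -0.0, 0.0]
contact_force: [-0.3, 0.9, -0.0]
gripper_width: 0.0
time: 2.83
ee_pos: [0.4791, 0.014, 0.2308]
tool_rot: [0.033, 0.999, -0.0, 0.001]
contact_force: [-0.1, -0.3, 0.5]
gripper_width: -0.0001
time: 3.0
ee_pos: [0.4801, 0.014, 0.2263]
tool_rot: [0.032, 0.999, -0.0, 0.002]
contact_force: [-0.6, 0.1, 9.0]
gripper_width: -0.0004
```

```bash
for i in 1; do python3 -m inch '[[[1.5,0,3],[0,0,0],0],[[1.5,0,3],[0,0,0],0],[[1.5,0,3],[0,0,0],0]]'; done
python3 -m inch '[[[1.2,0,3],[0,0,0],0],[[1.2,0,3],[0,0,0],0],[[1.2,0,3],[0,0,0],0]]'
python3 -m inch '[[[1,0,3],[0,0,0],0],[[1,0,3],[0,0,0],0],[[1,0,3],[0,0,0],0]]'
```

```text
time: 3.25
ee_pos: [0.4761, 0.0142, 0.2178]
tool_rot: [0.032, 0.999, -0.0, 0.003]
contact_force: [0.7, -0.1, 8.2]
gripper_width: 0.0001
time: 3.5
ee_pos: [0.4724, 0.0145, 0.2087]
tool_rot: [0.032, 0.999, -0.0, 0.003]
contact_force: [0.2, 0.6, 7.8]
gripper_width: 0.0
time: 3.75
ee_pos: [0.4694, 0.0147, 0.1996]
tool_rot: [0.032, 0.999, -0.0, 0.003]
contact_force: [0.1, -0.1, 6.7]
gripper_width: -0.0002
```

```bash
python3 -m inch '[[[0.8,0,3],[0,0,0],0],[[0.8,0,3],[0,0,0],0]]'
python3 -m inch '[[[0.6,0,3],[0,0,0],0],[[0.6,0,3],[0,0,0],0]]'
python3 -m inch '[[[0.4,0,2],[0,0,0],0],[[0.4,0,2],[0,0,0],0]]'
```

```text
time: 3.92
ee_pos: [0.468, 0.0148, 0.1937]
tool_rot: [0.032, 0.999, -0.0, 0.003]
contact_force: [0.9, 0.9, 8.8]
gripper_width: -0.0004
time: 4.08
ee_pos: [0.4671, 0.0149, 0.188]
tool_rot: [0.032, 0.999, -0.0, 0.003]
contact_force: [-1.2, 0.2, 9.1]
gripper_width: -0.0001
time: 4.25
ee_pos: [0.4665, 0.0149, 0.1842]
tool_rot: [0.032, 0.999, -0.0, 0.003]
contact_force: [0.8, 1.0, 10.0]
gripper_width: 0.0001
```

```bash
python3 -m inch '[[[0.2,0,2],[0,0,0],0],[[0.2,0,2],[0,0,0],0]]'
```

```text
time: 4.42
ee_pos: [0.4661, 0.0149, 0.1803]
tool_rot: [0.032, 0.999, -0.0, 0.003]
contact_force: [-0.3, 0.1, 11.1]
gripper_width: -0.0
```

```bash
python3 -m inch '[[[0.1,0,2],[0,0,0],0],[[0,0,2],[0,0,0],0]]'
python3 - <<'E'
from station import ctrl
import cv2
s=ctrl.read_state(); print(s['ee_pos'],s['contact_force'])
w=ctrl.snapshot("side"); cv2.imwrite("pics/c_side.png",cv2.resize(w["color"][210:300,280:400,::-1],None,fx=6,fy=6,interpolation=cv2.INTER_CUBIC))
E
```

```text
time: 4.58
ee_pos: [0.4661, 0.0149, 0.1764]
tool_rot: [0.032, 0.999, -0.0, 0.003]
contact_force: [-0.5, 0.5, 12.9]
gripper_width: -0.0002
[0.46608714 0.01491893 0.1764491 ] [-0.47309072  0.47961495 12.91211215]
```

View pics/c_side.png

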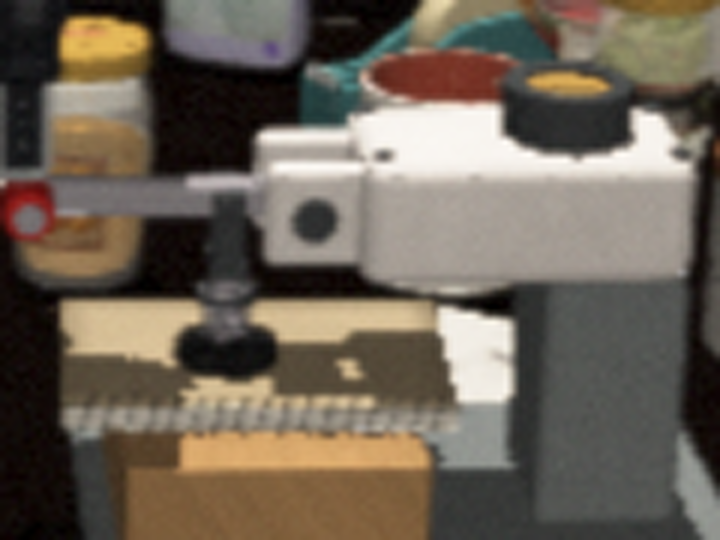

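```bash
python3 -m inch '[[[0,0,-10],[0,0,0],0],[[0,0,-25],[0,0,0],0],[[0,0,-30],[0,0,0],0]]'
python3 plan.py .483 -.31 .235 3.057 100
```

```text
time: 4.88
ee_pos: [0.4621, 0.0156, 0.2374]
tool_rot: [0.032, 0.999, 0.0, -0.002]
contact_force: [0.2, -0.0, 0.6]
gripper_width: -0.0001
time 4.88 pos [0.4621 0.0156 0.2374] rotvec to goal [ 0.001 -0.005  0.02 ] q6 -1.718 F [ 0.2 -0.   0.6] n 9
[[[-4.7, -36.0, 0.2], [0.0, -0.001, 0.002], 100.0], [[-4.7, -35.9, 0.2], [0.0, -0.001, 0.002], 100.0], [[-4.8, -35.9, 0.2], [0.0, -0.001, 0.002], 100.0], [[-4.9, -35.9, 0.2], [0.0, -0.001, 0.002], 100.0], [[-5.0, -35.9, 0.2], [0.0, -0.001, 0.002], 100.0]]
[[[-5.1, -35.9, 0.2], [0.0, -0.001, 0.002], 100.0], [[-5.1, -35.9, 0.3], [0.0, -0.001, 0.002], 100.0], [[-5.2, -35.9, 0.3], [0.0, -0.001, 0.002], 100.0], [[-5.3, -35.9, 0.3], [0.0, -0.001, 0.002], 100.0]]
```

```bash
python3 -m inch '[[[-5,-36,0],[0,0,0.004],100],[[-5,-36,0],[0,0,0.004],100],[[-5,-36,0],[0,0,0.004],100],[[-5,-36,0],[0,0,0.004],100],[[-5,-36,0],[0,0,0.004],100]]' 40
python3 -m inch '[[[-5,-36,0],[0,0,0],100],[[-5,-36,0],[0,0,0],100],[[-5,-36,0],[0,0,0],100],[[-5,-36,0],[0,0,0],100],[[0,0,0],[0,0,0],100]]'
python3 - <<'E'
from station import ctrl
import cv2
s=ctrl.read_state(); print(s['ee_pos'].tolist(),s['tool_rot'].tolist())
w=ctrl.snapshot("wrist"); cv2.imwrite("pics/d_wrist.png",w["color"][:,:,::-1])
w=ctrl.snapshot("side"); cv2.imwrite("pics/d_side.png",cv2.resize(w["color"][210:300,280:400,::-1],None,fx=6,fy=6,interpolation=cv2.INTER_CUBIC))
E
```

```text
time: 5.3
ee_pos: [0.4752, -0.1677, 0.2388]
tool_rot: [0.042, 0.999, -0.0, 0.0]
contact_force: [0.2, 0.8, -0.6]
gripper_width: 0.0606
time: 5.72
ee_pos: [0.4828, -0.3168, 0.2388]
tool_rot: [0.045, 0.999, -0.001, 0.0]
contact_force: [-0.2, 0.9, 0.1]
gripper_width: 0.0853
[0.4827682779921702, -0.316759831272111, 0.2388076358778537] [0.0449073557343108, 0.9989902788533275, -0.001280194418224543, 0.00033654086643617403]
```

View pics/d_wrist.png

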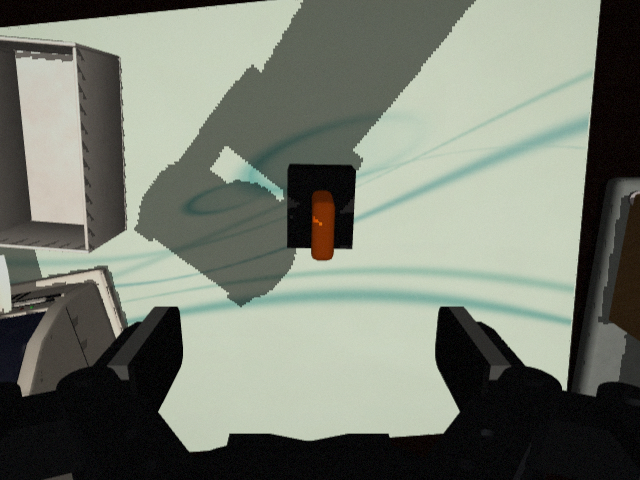

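View pics/d_side.png

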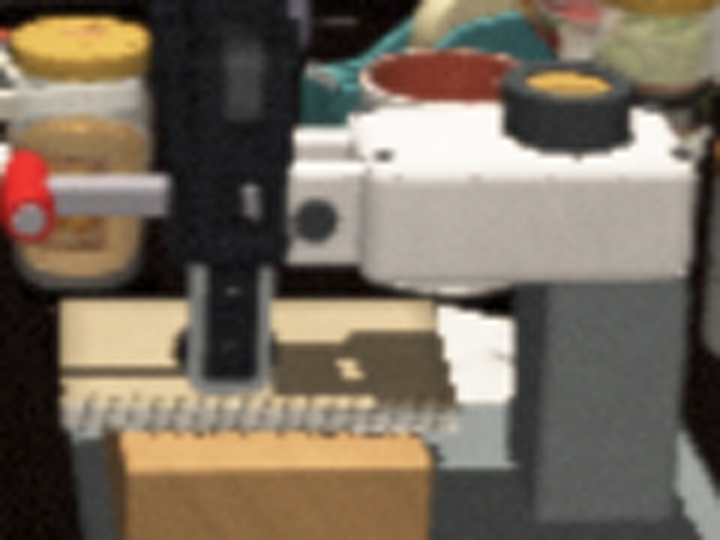

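```bash
python3 - <<'E'
import cv2
a=cv2.imread("pics/d_wrist.png"); cv2.imwrite("pics/d1.png",cv2.resize(a[155:275,270:370],None,fx=5,fy=5,interpolation=cv2.INTER_CUBIC))
E
```

```text
(no output)
```

View pics/d1.png

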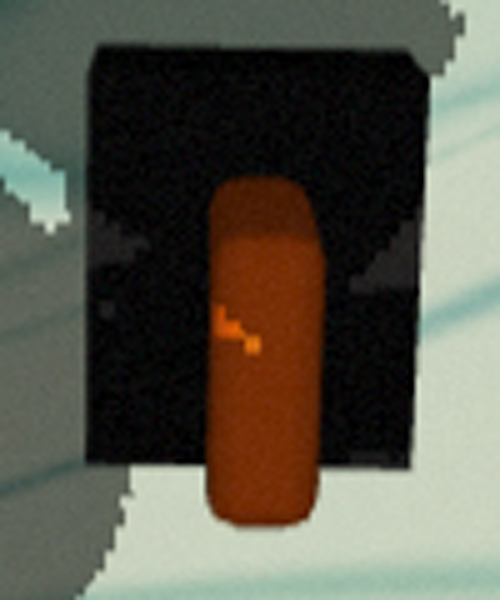

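```bash
python3 - <<'E'
from h import *
np.set_printoptions(precision=4,suppress=True)
pose=([0.4827682779921702,-0.316759831272111,0.2388076358778537],[0.0449073557343108,0.9989902788533275,-0.001280194418224543,0.00033654086643617403])
c=lambda x,y:(270+x/5,155+y/5)
P=[onz('wrist',*c(*p),.106,pose) for p in [(265,380),(268,237),(262.5,523),(210,500),(211,260),(317,500),(324,260)]]
print(P)
print([np.arctan2(*(P[i]-P[j])[[1,0]]) for i,j in((2,1),(3,4),(5,6))])
S=[onz('wrist',*c(*p),.042,pose) for p in [(100,48),(410,50),(85,463),(410,467)]];print(S)
print(tri([ray('wrist',*c(265,380),pose),ray('top',473.1,271.8)]))
E
```

```text
[array([ 0.4805, -0.3089,  0.106 ]), array([ 0.4629, -0.3071,  0.106 ]), array([ 0.4987, -0.3106,  0.106 ]), array([ 0.4951, -0.3168,  0.106 ]), array([ 0.4651, -0.3141,  0.106 ]), array([ 0.4963, -0.3037,  0.106 ]), array([ 0.4663, -0.3007,  0.106 ])]
[np.float64(-0.09928310782221314), np.float64(-0.09177865391475606), np.float64(-0.10177398839506474)]
[array([ 0.4459, -0.3282,  0.042 ]), array([ 0.4502, -0.2832,  0.042 ]), array([ 0.5087, -0.3369,  0.042 ]), array([ 0.5138, -0.2872,  0.042 ])]
(array([ 0.4819, -0.3095,  0.1034]), [np.float64(0.0009826449058724235), np.float64(0.000982644905872426)])
```

```bash
python3 plan.py .482 -.309 .094 3.0466 100 30
```

```text
time 5.82 pos [ 0.4828 -0.3123  0.2382] rotvec to goal [ 0.001 -0.     0.008] q6 -2.255 F [-0.3  0.3  0.1] n 5
[[[0.2, 0.6, 28.8], [0.0, -0.0, 0.002], 100.0], [[0.2, 0.6, 28.8], [0.0, -0.0, 0.002], 100.0], [[0.2, 0.6, 28.8], [0.0, -0.0, 0.002], 100.0], [[0.2, 0.6, 28.8], [0.0, -0.0, 0.002], 100.0], [[0.2, 0.6, 28.8], [0.0, -0.0, 0.002], 100.0]]
```

```bash
python3 -m inch '[[[0,1,29],[0,0,0.004],100],[[0,1,29],[0,0,0.004],100],[[0,1,29],[0,0,0],100],[[0,0,29],[0,0,0],100],[[0,0,28],[0,0,0],100]]'
python3 -m inch '[[[0,0,0],[0,0,0],100],[[0,0,0],[0,0,0],60]]'
python3 plan.py .482 -.309 .094 3.0466 100 30
python3 - <<'E'
from station import ctrl
import cv2
w=ctrl.snapshot("wrist"); cv2.imwrite("pics/e_wrist.png",w["color"][:,:,::-1])
E
```

```text
time: 6.23
ee_pos: [0.4834, -0.3065, 0.0932]
tool_rot: [0.046, 0.999, 0.0, -0.0]
contact_force: [0.4, -0.0, -0.3]
gripper_width: 0.0853
time: 6.4
ee_pos: [0.4828, -0.3064, 0.0934]
tool_rot: [0.046, 0.999, 0.001, -0.001]
contact_force: [0.9, -0.9, 0.7]
gripper_width: 0.0753
time 6.4 pos [ 0.4828 -0.3064  0.0934] rotvec to goal [ 0.002 -0.003  0.003] q6 -2.243 F [ 0.9 -0.9  0.7] n 1
[[[0.5, -2.6, -0.6], [0.002, -0.003, 0.003], 100.0]]
```

View pics/e_wrist.png

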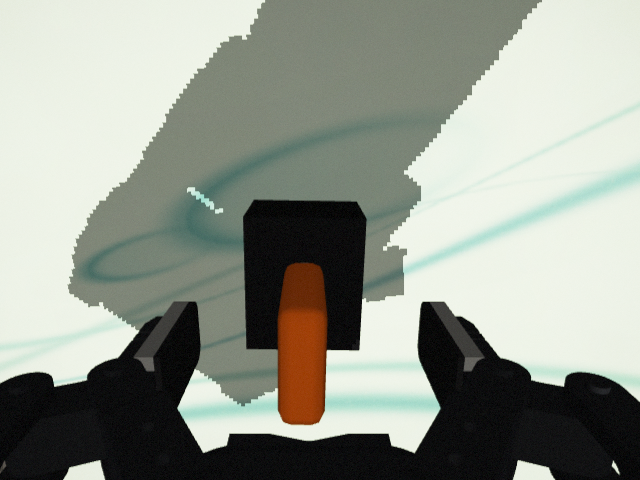

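```bash
python3 -m inch '[[[0,-2.3,0],[0,0,0.003],50],[[0,0,0],[0,0,0],30],[[0,0,0],[0,0,0],20],[[0,0,0],[0,0,0],0],[[0,0,0],[0,0,0],0]]' 60
python3 -m inch '[[[0,0,0],[0,0,0],0],[[0,0,0],[0,0,0],0],[[0,0,0],[0,0,0],0]]' 60
python3 -m inch '[[[0,0,0],[0,0,0],0],[[0,0,0],[0,0,0],0],[[0,0,0],[0,0,0],0]]' 60
python3 - <<'E'
from station import ctrl
import cv2
s=ctrl.read_state(); print(s['ee_pos'].tolist(),s['tool_rot'].tolist(),s['ft_torque'])
w=ctrl.snapshot("wrist"); cv2.imwrite("pics/f_wrist.png",w["color"][:,:,::-1])
w=ctrl.snapshot("side"); cv2.imwrite("pics/f_side.png",cv2.resize(w["color"][300:390,260:380,::-1],None,fx=6,fy=6,interpolation=cv2.INTER_CUBIC))
E
```

```text
time: 6.87
ee_pos: [0.4837, -0.3104, 0.0955]
tool_rot: [0.048, 0.999, 0.0, 0.001]
contact_force: [-0.6, 3.4, 5.7]
gripper_width: 0.0136
time: 7.12
ee_pos: [0.4837, -0.3104, 0.0955]
tool_rot: [0.048, 0.999, 0.0, 0.001]
contact_force: [-0.6, 2.3, 5.6]
gripper_width: 0.0132
time: 7.37
ee_pos: [0.4837, -0.3104, 0.0955]
tool_rot: [0.048, 0.999, 0.0, 0.001]
contact_force: [-0.5, 2.9, 5.1]
gripper_width: 0.0132
[0.48374607140488163, -0.31038608153671576, 0.09554649771846874] [0.04801058974735189, 0.9988466696524693, 0.0001905107374976635, 0.0005267845301327423] [ 0.58805036  0.07954768 -0.08813003]
```

View pics/f_wrist.png

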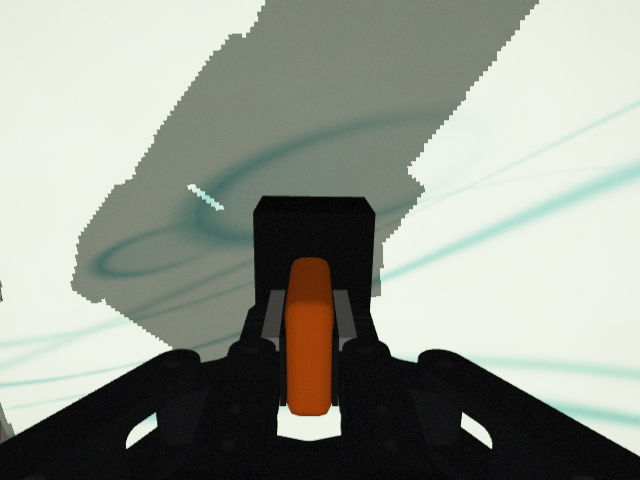

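View pics/f_side.png

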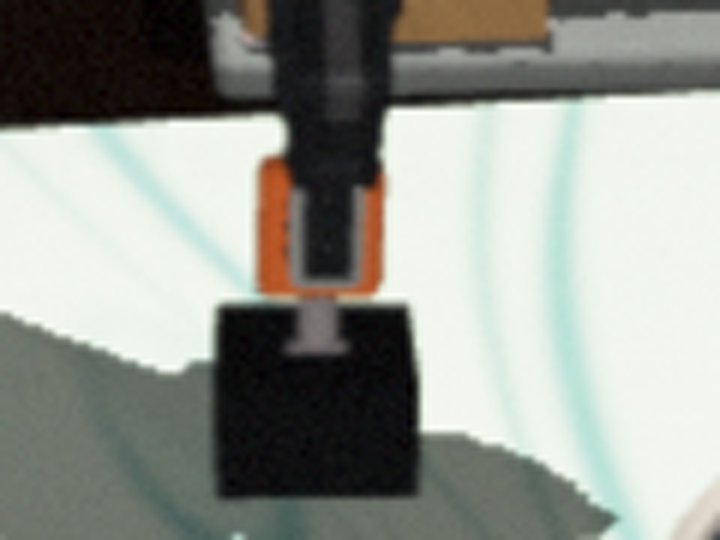

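```bash
python3 -m inch '[[[0,0,-6],[0,0,0],0],[[0,0,-8],[0,0,0],0],[[0,0,-8],[0,0,0],0],[[0,0,-8],[0,0,0],0],[[0,0,-8],[0,0,0],0]]' 90
python3 -m inch '[[[0,0,-30],[0,0,0],0],[[0,0,-35],[0,0,0],0],[[0,0,-35],[0,0,0],0],[[0,0,-15],[0,0,0],0],[[0,0,0],[0,0,0],0]]'
python3 - <<'E'
from station import ctrl
import cv2
s=ctrl.read_state(); print(s['ee_pos'].tolist(),s['tool_rot'].tolist(),s['ft_torque'])
w=ctrl.snapshot("wrist"); cv2.imwrite("pics/g_wrist.png",w["color"][:,:,::-1])
w=ctrl.snapshot("side"); cv2.imwrite("pics/g_side.png",cv2.resize(w["color"][220:340,260:380,::-1],None,fx=5,fy=5,interpolation=cv2.INTER_CUBIC))
w=ctrl.snapshot("top"); cv2.imwrite("pics/g_top.png",w["color"][:,:,::-1])
E
python3 plan.py .655 .004 .32 3.08 0 40
```

```text
time: 7.88
ee_pos: [0.4832, -0.3107, 0.1334]
tool_rot: [0.048, 0.999, -0.0, 0.0]
contact_force: [-0.2, -0.8, -1.1]
gripper_width: 0.013
time: 8.3
ee_pos: [0.485, -0.3123, 0.2536]
tool_rot: [0.048, 0.999, -0.003, 0.004]
contact_force: [0.2, -0.4, -0.5]
gripper_width: 0.0129
[0.485006664885897, -0.3122797320344253, 0.2535875490858425] [0.04786056261213577, 0.9988401985830009, -0.0034961639316630076, 0.003924420834208482] [ 0.00347733 -0.05028205  0.03865894]
time 8.45 pos [ 0.4826 -0.31    0.2461] rotvec to goal [ 0.001 -0.002 -0.034] q6 -2.244 F [ 0.6  0.4 -1. ] n 10
[[[-14.1, 32.9, -7.4], [0.0, -0.0, -0.003], 0.0], [[-14.3, 32.9, -7.4], [0.0, -0.0, -0.003], 0.0], [[-14.4, 32.8, -7.4], [0.0, -0.0, -0.003], 0.0], [[-14.5, 32.8, -7.4], [0.0, -0.0, -0.003], 0.0], [[-14.6, 32.7, -7.4], [0.0, -0.0, -0.003], 0.0]]
[[[-14.7, 32.7, -7.4], [0.0, -0.0, -0.003], 0.0], [[-14.8, 32.6, -7.4], [0.0, -0.0, -0.003], 0.0], [[-14.9, 32.6, -7.4], [0.0, -0.0, -0.003], 0.0], [[-15.1, 32.5, -7.4], [0.0, -0.0, -0.003], 0.0], [[-15.2, 32.5, -7.4], [0.0, -0.0, -0.003], 0.0]]
```

View pics/g_side.png

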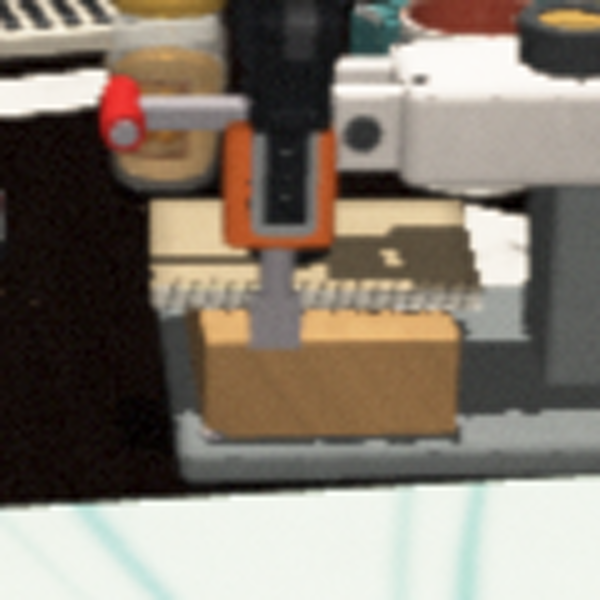

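View pics/g_wrist.png

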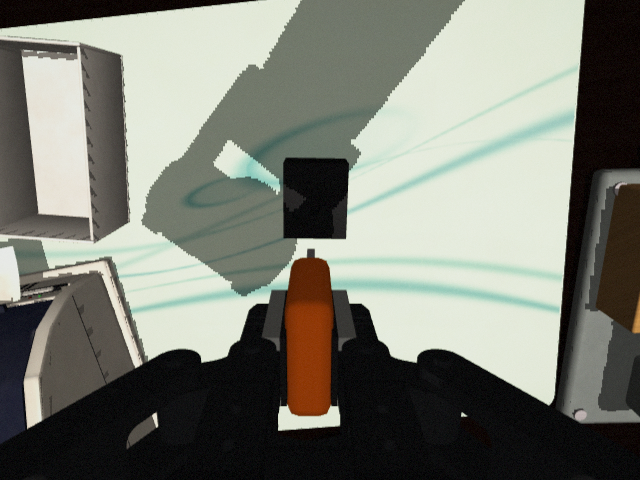

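```bash
python3 plan.py .715 .004 .30 3.08 0 40
```

```text
time 8.45 pos [ 0.4826 -0.31    0.2461] rotvec to goal [ 0.001 -0.002 -0.034] q6 -2.244 F [ 0.6  0.4 -1. ] n 10
[[[-20.1, 33.5, -5.4], [0.0, -0.0, -0.003], 0.0], [[-20.2, 33.4, -5.4], [0.0, -0.0, -0.003], 0.0], [[-20.4, 33.3, -5.4], [0.0, -0.0, -0.003], 0.0], [[-20.5, 33.3, -5.4], [0.0, -0.0, -0.003], 0.0], [[-20.6, 33.2, -5.4], [0.0, -0.0, -0.003], 0.0]]
[[[-20.7, 33.1, -5.4], [0.0, -0.0, -0.003], 0.0], [[-20.8, 33.1, -5.4], [0.0, -0.0, -0.003], 0.0], [[-20.9, 33.0, -5.4], [0.0, -0.0, -0.003], 0.0], [[-21.0, 32.9, -5.4], [0.0, -0.0, -0.003], 0.0], [[-21.2, 32.8, -5.4], [0.0, -0.0, -0.003], 0.0]]
```

```bash
python3 -m inch '[[[-20,33,-11],[0,0,-0.003],0],[[-20,33,-11],[0,0,-0.003],0],[[-20,33,-11],[0,0,-0.003],0],[[-20,33,-11],[0,0,-0.003],0],[[-20,33,-10],[0,0,-0.003],0]]'
python3 -m inch '[[[-21,33,0],[0,0,-0.003],0],[[-21,33,0],[0,0,-0.003],0],[[-21,33,0],[0,0,-0.003],0],[[-21,33,0],[0,0,-0.003],0],[[-21,33,0],[0,0,-0.003],0]]'
python3 -m inch '[[[0,0,0],[0,0,0],0],[[0,0,0],[0,0,0],0],[[0,0,0],[0,0,0],0]]'
python3 plan.py .715 .004 .30 3.08 0 40
python3 - <<'E'
from station import ctrl
import cv2
s=ctrl.read_state(); print(s['ee_pos'].tolist(),s['tool_rot'].tolist(),s['ft_torque'])
w=ctrl.snapshot("wrist"); cv2.imwrite("pics/i_wrist.png",w["color"][:,:,::-1])
E
```

```text
time: 8.87
ee_pos: [0.5975, -0.1532, 0.2991]
tool_rot: [0.04, 0.999, 0.001, -0.002]
contact_force: [1.0, -0.5, 0.2]
gripper_width: 0.0131
time: 9.28
ee_pos: [0.7145, 0.0034, 0.2979]
tool_rot: [0.033, 0.999, 0.0, -0.003]
contact_force: [0.3, -1.0, -0.4]
gripper_width: 0.0128
time: 9.53
ee_pos: [0.7138, 0.0015, 0.2986]
tool_rot: [0.033, 0.999, 0.0, -0.002]
contact_force: [-0.2, -0.3, -0.6]
gripper_width: 0.0128
time 9.53 pos [0.7138 0.0015 0.2986] rotvec to goal [-0.    -0.004 -0.004] q6 -1.661 F [-0.2 -0.3 -0.6] n 1
[[[-1.1, 2.6, -1.4], [-0.0, -0.004, -0.004], 0.0]]
[0.7137737655813261, 0.0014915376444922164, 0.2986434547415851] [0.032784904332525726, 0.9994602181432594, 5.098727929839623e-05, -0.0021023313803776836] [ 0.00529797 -0.00161898  0.00246052]
```

View pics/i_wrist.png

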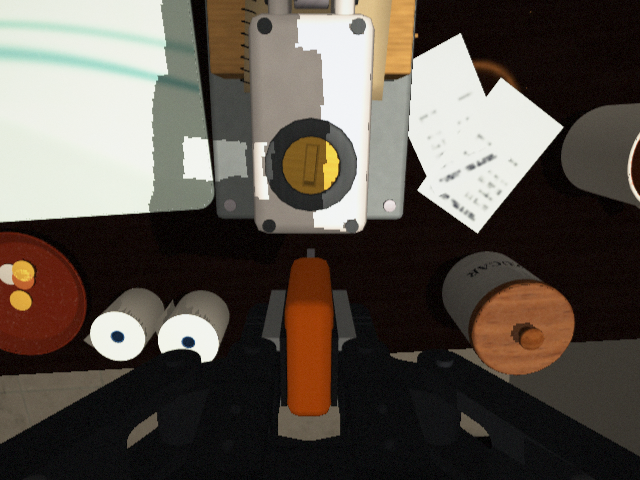

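```bash
python3 - <<'E'
import cv2
a=cv2.imread("pics/i_wrist.png"); cv2.imwrite("pics/i1.png",cv2.resize(a[110:270,255:375],None,fx=5,fy=5,interpolation=cv2.INTER_CUBIC)[0:500]); cv2.imwrite("pics/i2.png",cv2.resize(a[235:335,270:350],None,fx=6,fy=6,interpolation=cv2.INTER_CUBIC))
E
```

```text
(no output)
```

View pics/i1.png

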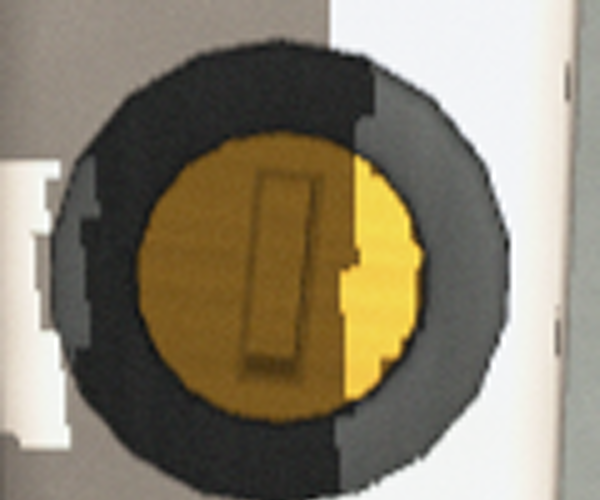

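View pics/i2.png

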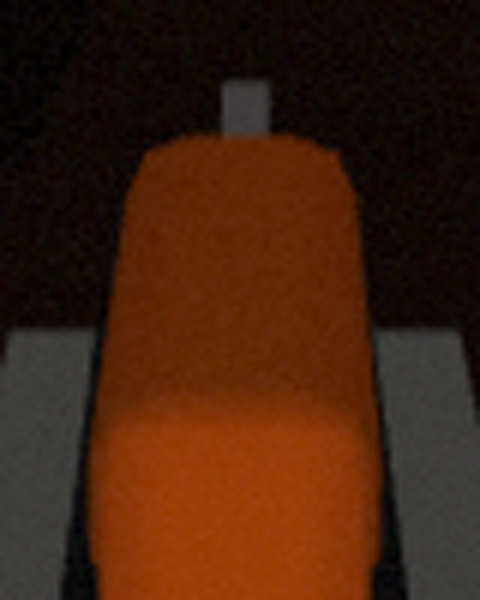

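```bash
cat > rel.py <<'E'
from h import *
np.set_printoptions(precision=4,suppress=True)
def toolpt(u,v,z):
    d=TFC[:3,:3]@np.linalg.inv(KW)@[u,v,1]; o=TFC[:3,3]; return o+d*(z-o[2])/d[2]
E
python3 - <<'E'
from rel import *
for z in(.069,.0715,.074): print("blade edge",toolpt(311,248.7,z)*1000)
print("handle far/near edges top: tool z -.0105", toolpt(309,307,-.0105)*1000,toolpt(309,415,-.0105)*1000, "bottom front edge", toolpt(310.5,258,.0335)*1000)
pose=([0.7137737655813261,0.0014915376444922164,0.2986434547415851],[0.032784904332525726,0.9994602181432594,5.098727929839623e-05,-0.0021023313803776836])
c=lambda x,y:(255+x/5,110+y/5)
for n,p in dict(c=(281,275),e1=(289,173),e2=(271,378)).items():
    X=onz('wrist',*c(*p),.183,pose); 
    print(n,X, "tool",Rn.from_quat(pose[1]).inv().apply(X-pose[0])*1000)
a=onz('wrist',*c(289,173),.183,pose)-onz('wrist',*c(271,378),.183,pose); print("slot yaw",np.arctan2(-a[1],-a[0]),np.linalg.norm(a[:2]))
R=Rn.from_quat(pose[1]).as_matrix(); print("tool x yaw",np.arctan2(-R[1,0],-R[0,0]), R)
E
```

```text
blade edge [12.0128  0.2935 69.    ]
blade edge [11.2235  0.3111 71.5   ]
blade edge [10.4343  0.3287 74.    ]
handle far/near edges top: tool z -.0105 [ 20.3795  -0.79   -10.5   ] [-14.5125  -0.7866 -10.5   ] bottom front edge [19.585  -0.1375 33.5   ]
c [0.6687 0.0051 0.183 ] tool [ 44.7225   0.6657 115.8325]
e1 [0.658  0.0067 0.183 ] tool [ 55.5389   1.5049 115.878 ]
e2 [0.6798 0.0033 0.183 ] tool [ 33.5163  -0.4146 115.7855]
slot yaw -0.15252160146981855 0.022106285780430383
tool x yaw -0.0655817812577246 [[-0.9978  0.0655 -0.0042]
 [ 0.0655  0.9979  0.0002]
 [ 0.0042 -0.     -1.    ]]
```

```bash
python3 -m inch '[[[14,0,0],[0,0,0.03],0],[[14,0.1,0],[0,0,0.03],0],[[14.5,0.1,0],[0,0,0.027],0],[[0,0,15],[0,0,0],0],[[0,0,12],[0,0,0],0]]'
python3 -m inch '[[[0,0,0],[0,0,0],0],[[0,0,0],[0,0,0],0],[[0,0,0],[0,0,0],0]]'
python3 - <<'E'
from station import ctrl
import cv2
from h import *
np.set_printoptions(precision=4,suppress=True)
s=ctrl.read_state(); print(s['ee_pos'],Rn.from_quat(s['tool_rot']).as_matrix())
w=ctrl.snapshot("wrist"); cv2.imwrite("pics/j_wrist.png",cv2.resize(w["color"][190:340,220:400,::-1],None,fx=4,fy=4,interpolation=cv2.INTER_CUBIC))
w=ctrl.snapshot("side"); cv2.imwrite("pics/j_side.png",cv2.resize(w["color"][180:300,280:420,::-1],None,fx=5,fy=5,interpolation=cv2.INTER_CUBIC))
E
```

```text
time: 10.0
ee_pos: [0.6715, 0.0044, 0.2745]
tool_rot: [0.077, 0.997, -0.0, 0.001]
contact_force: [-0.5, 0.3, -0.8]
gripper_width: 0.0129
time: 10.25
ee_pos: [0.6725, 0.0052, 0.2744]
tool_rot: [0.077, 0.997, 0.0, -0.0]
contact_force: [0.2, -0.0, -0.0]
gripper_width: 0.0131
[0.6725 0.0052 0.2744] [[-0.9882  0.153  -0.0001]
 [ 0.153   0.9882  0.    ]
 [ 0.0001  0.     -1.    ]]
```

View pics/j_wrist.png

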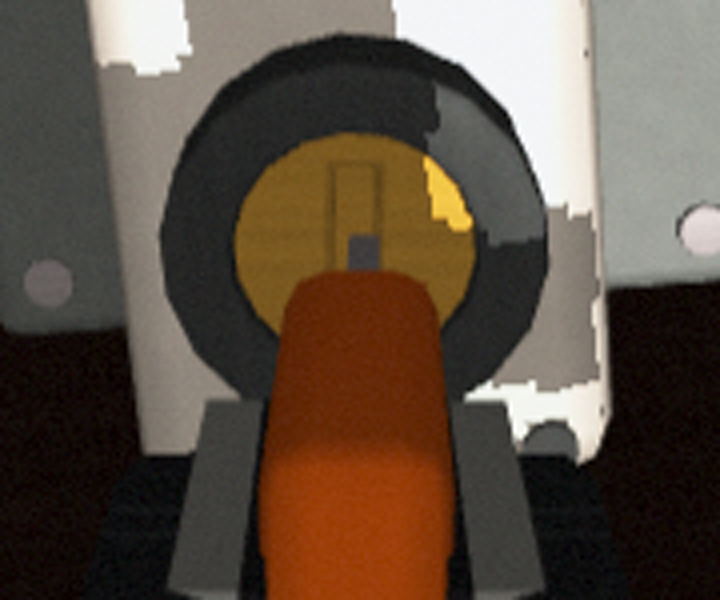

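View pics/j_side.png

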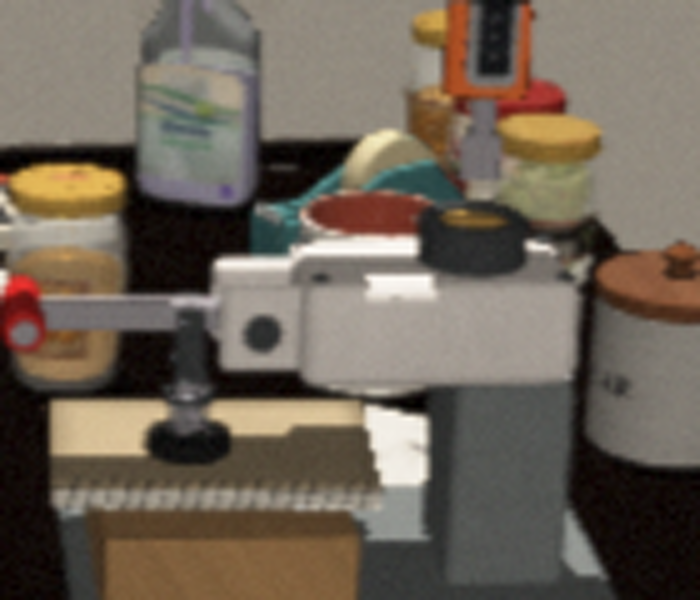

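```bash
python3 - <<'E'
from rel import *
print("slot top end",toolpt(309,230.5,.0914)*1000, "edges",toolpt(220+330/4,230.5,.0914)*1000,toolpt(220+381/4,230.5,.0914)*1000)
print("low part", toolpt(220+328/4,190+265/4,.0914)*1000)
for z in(.0695,.0715): print("blade",toolpt(220+364/4,190+236/4,z)*1000)
E
```

```text
slot top end [14.5926 -0.574  91.4   ] edges [14.5942 -3.862  91.4   ] [14.591   2.5877 91.4   ]
low part [ 0.8705 -4.1752 91.4   ]
blade [11.7107  0.2972 69.5   ]
blade [11.0778  0.3113 71.5   ]
```

```bash
python3 -m inch '[[[1.6,-0.9,3],[0,0,0],0],[[0,0,6],[0,0,0],0],[[0,0,5],[0,0,0],0],[[0,0,0],[0,0,0],0],[[0,0,0],[0,0,0],0]]'
python3 - <<'E'
from station import ctrl
import cv2
from h import *
np.set_printoptions(precision=4,suppress=True)
s=ctrl.read_state(); print(s['ee_pos'])
w=ctrl.snapshot("wrist"); cv2.imwrite("pics/k_wrist.png",cv2.resize(w["color"][210:310,260:360,::-1],None,fx=6,fy=6,interpolation=cv2.INTER_CUBIC))
E
```

```text
time: 10.77
ee_pos: [0.6702, 0.0053, 0.2594]
tool_rot: [0.076, 0.997, 0.0, -0.001]
contact_force: [-0.4, -0.1, 0.5]
gripper_width: 0.0128
[0.6702 0.0053 0.2594]
```

View pics/k_wrist.png

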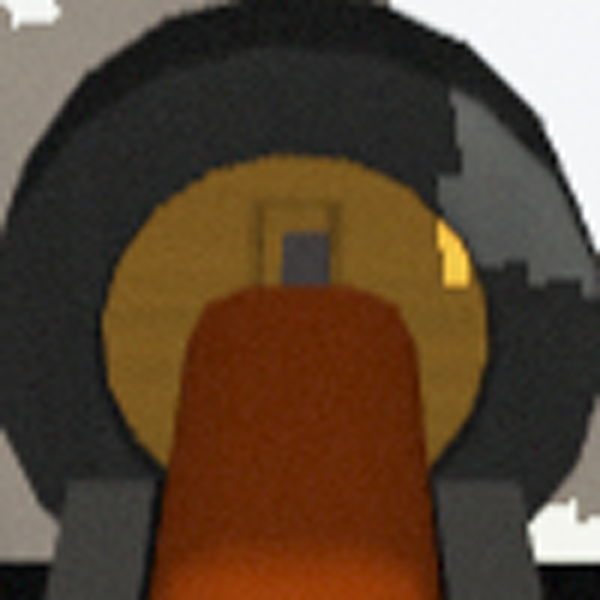

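```bash
python3 - <<'E'
from rel import *
z=.2594-.183
print("slot top end",toolpt(260+298.5/6,210+203/6,z)*1000)
print("slot inner",toolpt(260+265/6,210+212/6,z)*1000,toolpt(260+331/6,210+212/6,z)*1000)
print("blade",toolpt(260+306.5/6,210+233/6,.0715)*1000)
E
python3 plan.py .6687 .0045 .2594 2.99 0
```

```text
slot top end [12.0943 -0.2501 76.4   ]
slot inner [11.3523 -2.8979 76.4   ] [11.3495  2.3196 76.4   ]
blade [11.1587  0.3498 71.5   ]
time 10.82 pos [0.6705 0.0053 0.2599] rotvec to goal [ 0.    -0.001 -0.001] q6 -1.579 F [ 0.1 -0.9  0.4] n 1
[[[1.7, -1.0, 0.5], [0.0, -0.001, -0.001], 0.0]]
```

```bash
python3 -m inch '[[[-1.2,-0.7,0],[0,0,0],0],[[0,0,0],[0,0,0],0],[[0,0,0],[0,0,0],0]]'
python3 - <<'E'
from station import ctrl
import cv2
from h import *
np.set_printoptions(precision=4,suppress=True)
s=ctrl.read_state(); print(s['ee_pos'])
w=ctrl.snapshot("wrist"); cv2.imwrite("pics/l_wrist.png",cv2.resize(w["color"][210:310,260:360,::-1],None,fx=6,fy=6,interpolation=cv2.INTER_CUBIC))
E
```

```text
time: 11.07
ee_pos: [0.6719, 0.0042, 0.2606]
tool_rot: [0.076, 0.997, -0.0, 0.0]
contact_force: [-1.0, -0.7, -1.0]
gripper_width: 0.0131
[0.6719 0.0042 0.2606]
```

View pics/l_wrist.png

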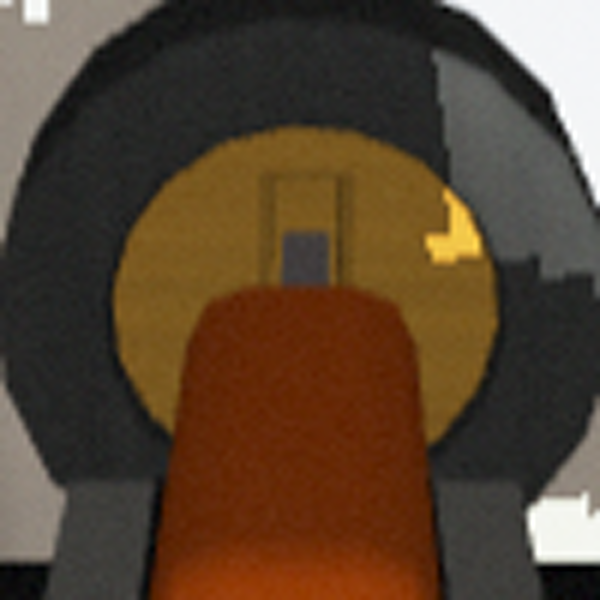

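```bash
python3 - <<'E'
from rel import *
from station import ctrl
print(ctrl.read_state()['ee_pos'])
z=.2606-.183
print("slot",toolpt(260+306.5/6,210+174/6,z)*1000,toolpt(260+306.5/6,210+183/6,z)*1000)
# brass circle: left,right,top
print("brass",toolpt(260+113/6,210+305/6,z)*1000,toolpt(260+497/6,210+305/6,z)*1000,toolpt(260+307/6,210+127/6,z)*1000)
E
```

```text
[0.6718 0.0043 0.2606]
slot [14.1299  0.3869 77.6   ] [13.3868  0.388  77.6   ]
brass [  3.173  -15.1488  77.6   ] [ 3.1551 15.7158 77.6   ] [17.9868  0.4208 77.6   ]
```

```bash
python3 -m inch '[[[0.5,0,2],[0,0,0],0],[[0,0,2],[0,0,0],0],[[0,0,2],[0,0,0],0]]'
python3 -m inch '[[[0,0,2],[0,0,0],0],[[0,0,2],[0,0,0],0]]'
```

```text
time: 11.37
ee_pos: [0.6711, 0.0044, 0.254]
tool_rot: [0.076, 0.997, -0.0, -0.0]
contact_force: [0.3, 0.5, -0.9]
gripper_width: 0.0131
time: 11.53
ee_pos: [0.6711, 0.0044, 0.2499]
tool_rot: [0.076, 0.997, 0.0, -0.0]
contact_force: [0.5, 0.3, -0.4]
gripper_width: 0.013
```

```bash
python3 -m inch '[[[0,0,2],[0,0,0],0],[[0,0,2],[0,0,0],0]]'
python3 -m inch '[[[0,0,2],[0,0,0],0],[[0,0,1.5],[0,0,0],0]]'
python3 -m inch '[[[0,0,1],[0,0,0],0],[[0,0,1],[0,0,0],0]]'
python3 - <<'E'
from station import ctrl
import cv2
s=ctrl.read_state(); print(s['ee_pos'],s['contact_force'])
w=ctrl.snapshot("wrist"); cv2.imwrite("pics/m_wrist.png",cv2.resize(w["color"][190:310,240:380,::-1],None,fx=5,fy=5,interpolation=cv2.INTER_CUBIC))
w=ctrl.snapshot("side"); cv2.imwrite("pics/m_side.png",cv2.resize(w["color"][180:300,280:420,::-1],None,fx=5,fy=5,interpolation=cv2.INTER_CUBIC))
E
```

```text
time: 11.7
ee_pos: [0.6711, 0.0044, 0.246]
tool_rot: [0.076, 0.997, -0.0, -0.0]
contact_force: [-0.2, -0.4, 0.1]
gripper_width: 0.0129
time: 11.87
ee_pos: [0.6711, 0.0044, 0.2425]
tool_rot: [0.076, 0.997, 0.0, -0.0]
contact_force: [-0.1, -0.0, -1.1]
gripper_width: 0.0126
time: 12.03
ee_pos: [0.6712, 0.0044, 0.2407]
tool_rot: [0.076, 0.997, -0.0, -0.0]
contact_force: [0.2, -0.5, -0.3]
gripper_width: 0.0133
[0.67119434 0.00439601 0.24067796] [ 0.23396974 -0.4840915  -0.31369404]
```

View pics/m_wrist.png

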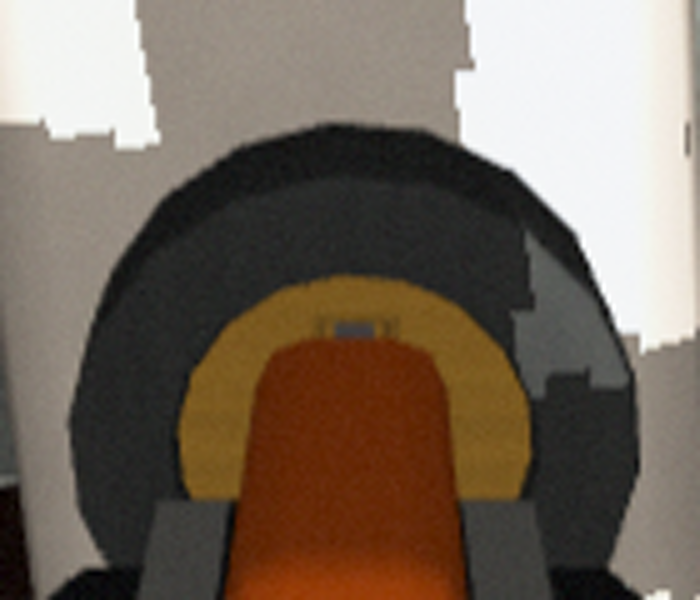

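View pics/m_side.png

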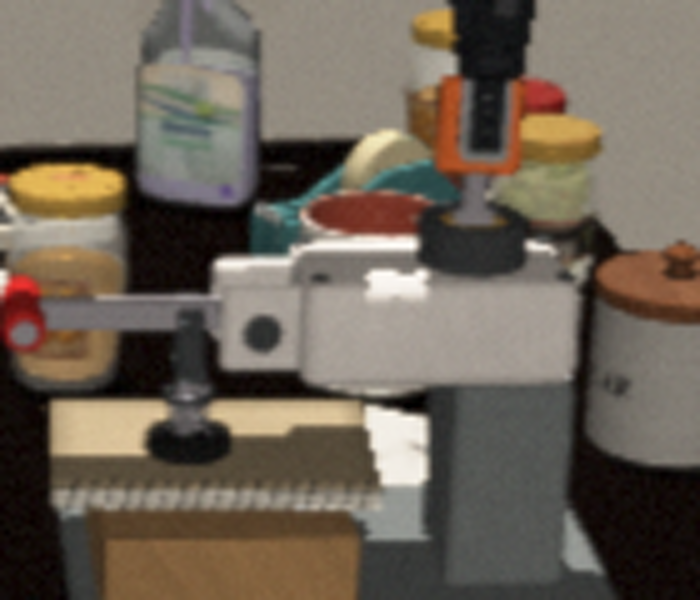

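```bash
python3 -m inch '[[[0,0,1],[0,0,0],0],[[0,0,1],[0,0,0],0]]'
python3 -m inch '[[[0,0,0],[0,0,0],0],[[0,0,0],[0,0,0],0]]'; python3 - <<'E'
from station import ctrl
s=ctrl.read_state();print(s['contact_force'],s['ft_torque'],s['qpos'][5])
E
```

```text
time: 12.3
ee_pos: [0.6715, 0.0043, 0.2397]
tool_rot: [0.076, 0.997, -0.0, 0.0]
contact_force: [-2.2, 0.4, 5.0]
gripper_width: 0.0124
time: 12.47
ee_pos: [0.6714, 0.0043, 0.2397]
tool_rot: [0.076, 0.997, -0.0, 0.0]
contact_force: [-2.2, -0.8, 4.6]
gripper_width: 0.0131
[-2.22488086 -0.84458657  4.63084075] [0.04071296 0.30147574 0.01244957] -1.5799891472510486
```

```bash
python3 -m inch '[[[0,0,-1],[0,0,0],0],[[0,-0.25,0],[0,0,0.1],0],[[0,-0.25,0],[0,0,0.1],0],[[0,-0.25,0],[0,0,0.1],0],[[0,-0.25,0],[0,0,0.1],0]]' 110; python3 - <<'E'
from station import ctrl
s=ctrl.read_state();print(s['contact_force'],s['ft_torque'],s['qpos'][5])
E
python3 -m inch '[[[0,-0.25,0],[0,0,0.1],0],[[0,-0.25,0],[0,0,0.1],0],[[0,-0.25,0],[0,0,0.1],0],[[0,-0.25,0],[0,0,0.1],0]]'; python3 - <<'E'
from station import ctrl
s=ctrl.read_state();print(s['contact_force'],s['ft_torque'],s['qpos'][5])
E
```

```text
time: 12.88
ee_pos: [0.6709, 0.0039, 0.2397]
tool_rot: [0.275, 0.961, 0.0, -0.0]
contact_force: [-1.0, 1.2, 2.0]
gripper_width: 0.0128
[-0.96179249  1.15785244  2.02799805] [0.32554277 0.06569153 0.12793643] -1.1769148927959583
time: 13.22
ee_pos: [0.6703, 0.0036, 0.2398]
tool_rot: [0.461, 0.888, 0.001, -0.0]
contact_force: [-0.9, 4.0, 1.8]
gripper_width: 0.0128
[-0.86488259  3.96691836  1.7617032 ] [0.58237995 0.01256351 0.14297664] -0.7781897541196074
```

```bash
python3 -m inch '[[[0.2,-0.1,0],[0,0,0.1],0],[[0.1,-0.2,0],[0,0,0.1],0],[[0.1,-0.2,0],[0,0,0.1],0],[[0,-0.25,0],[0,0,0.1],0]]'; python3 - <<'E'
from station import ctrl
s=ctrl.read_state();print(s['contact_force'],s['ft_torque'],s['qpos'][5])
E
python3 -m inch '[[[0,-0.25,0],[0,0,0.08],0],[[0,-0.2,0],[0,0,0.08],0]]'; python3 - <<'E'
from station import ctrl
s=ctrl.read_state();print(s['contact_force'],s['ft_torque'],s['qpos'][5])
E
```

```text
time: 13.55
ee_pos: [0.6697, 0.0036, 0.2397]
tool_rot: [0.628, 0.778, 0.001, -0.0]
contact_force: [1.9, 2.9, 0.5]
gripper_width: 0.0127
[1.87285798 2.92189643 0.46773387] [ 0.62625119 -0.18891021  0.10403748] -0.37836901803121026
time: 13.72
ee_pos: [0.6693, 0.0037, 0.2398]
tool_rot: [0.688, 0.726, 0.001, -0.0]
contact_force: [1.3, 3.9, 0.3]
gripper_width: 0.0126
[1.33952222 3.91533436 0.3349233 ] [ 0.74759495 -0.32966763  0.08870149] -0.21955307254113046
```

```bash
for k in 1; do python3 -m inch '[[[0.1,0,0],[0,0,0.05],0],[[0.1,0,0],[0,0,0.05],0]]'; python3 -c "
from station import ctrl
s=ctrl.read_state();print(s['ft_torque'],s['qpos'][5])"; done
python3 -m inch '[[[0,-0.1,0],[0,0,0.05],0],[[0,0,0],[0,0,0],0]]'; python3 -c "
from station import ctrl
s=ctrl.read_state();print(s['ft_torque'],s['qpos'][5])"
```

```text
time: 13.88
ee_pos: [0.6693, 0.0038, 0.2397]
tool_rot: [0.722, 0.691, 0.001, -0.0]
contact_force: [0.8, 2.4, 1.1]
gripper_width: 0.0131
[ 0.6198147  -0.1120637   0.08636585] -0.12069409090520557
time: 14.05
ee_pos: [0.6691, 0.0038, 0.2398]
tool_rot: [0.739, 0.674, 0.001, -0.0]
contact_force: [1.3, 3.8, 1.9]
gripper_width: 0.0124
[ 0.80047998 -0.27712037  0.04236263] -0.07229750033735367
```

```bash
python3 -m inch '[[[0,0,0],[0,0,0.05],0],[[0,0,0],[0,0,0.03],0]]'; python3 -c "
from station import ctrl
s=ctrl.read_state();print(s['ft_torque'],s['qpos'][5])"
python3 -m inch '[[[0,0,0],[0,0,0.03],0],[[0,0,0],[0,0,0.03],0]]'; python3 -c "
from station import ctrl
s=ctrl.read_state();print(s['ft_torque'],s['qpos'][5])"
```

```text
time: 14.22
ee_pos: [0.6691, 0.0039, 0.2398]
tool_rot: [0.765, 0.644, 0.001, -0.0]
contact_force: [1.0, 3.9, 1.3]
gripper_width: 0.0127
[ 0.90161087 -0.30396149  0.36430441] 0.007128199353275761
time: 14.38
ee_pos: [0.6691, 0.004, 0.2397]
tool_rot: [0.783, 0.621, 0.001, -0.0]
contact_force: [1.3, 4.2, 1.1]
gripper_width: 0.0129
[ 0.89694907 -0.28034138  0.91313462] 0.0652140829565802
```

```bash
python3 -m inch '[[[0.3,0,0],[0,0,-0.04],0],[[0.2,0,0],[0,0,-0.03],0]]'; python3 -c "
from station import ctrl
s=ctrl.read_state();print(s['ft_torque'],s['contact_force'],s['qpos'][5])
import cv2
w=ctrl.snapshot('wrist'); cv2.imwrite('pics/n_wrist.png',cv2.resize(w['color'][190:310,240:380,::-1],None,fx=5,fy=5,interpolation=cv2.INTER_CUBIC))"
```

```text
time: 14.55
ee_pos: [0.6692, 0.004, 0.2398]
tool_rot: [0.761, 0.649, 0.001, -0.0]
contact_force: [1.1, 2.0, 1.1]
gripper_width: 0.0126
[ 0.51893976 -0.12974322  0.17106548] [1.05914615 1.99109039 1.12049278] -0.005799871049750964
```

View pics/n_wrist.png

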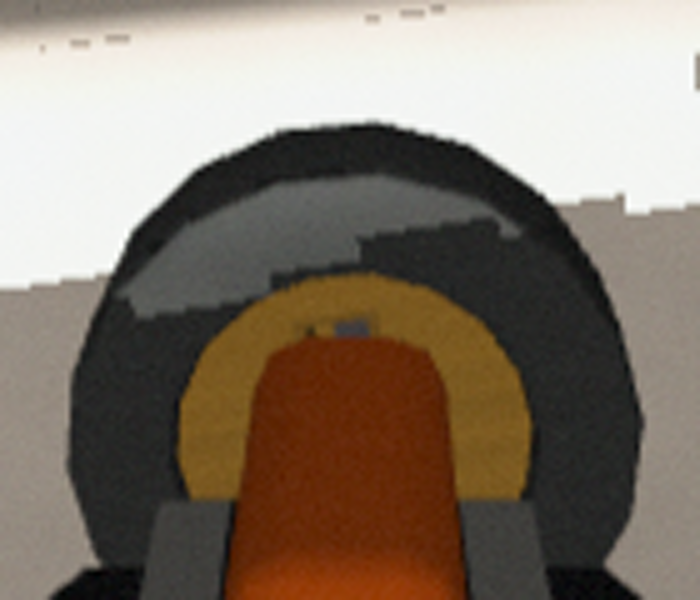

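```bash
python3 -m inch '[[[0,0,0],[0,0,0],25],[[0,0,0],[0,0,0],40],[[0,0,0],[0,0,0],50],[[0,0,0],[0,0,0],50]]'
python3 -m inch '[[[0,0,-10],[0,0,0],50],[[0,0,-20],[0,0,0],50],[[0,0,-30],[0,0,0],50],[[0,0,-30],[0,0,0],50]]'
python3 - <<'E'
from station import ctrl
import cv2
s=ctrl.read_state(); print(s['ee_pos'],s['tool_rot'],s['contact_force'])
w=ctrl.snapshot("wrist"); cv2.imwrite("pics/o_wrist.png",w["color"][:,:,::-1])
w=ctrl.snapshot("side"); cv2.imwrite("pics/o_side.png",cv2.resize(w["color"][180:300,280:420,::-1],None,fx=5,fy=5,interpolation=cv2.INTER_CUBIC))
E
```

```text
time: 14.93
ee_pos: [0.6688, 0.003, 0.2395]
tool_rot: [0.762, 0.647, -0.0, -0.0]
contact_force: [0.3, 0.1, 0.2]
gripper_width: 0.0425
time: 15.27
ee_pos: [0.6684, 0.0032, 0.3306]
tool_rot: [0.762, 0.647, -0.001, -0.001]
contact_force: [0.0, -0.1, 0.1]
gripper_width: 0.0426
[0.66840606 0.0032308  0.33058156] [ 7.62079879e-01  6.47482355e-01 -6.65199094e-04 -6.44783617e-04] [ 0.01453295 -0.06924745  0.13789423]
```

View pics/o_wrist.png

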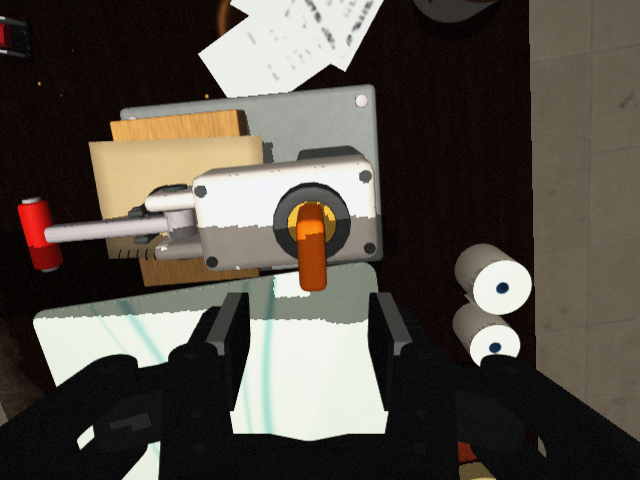

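View pics/o_side.png

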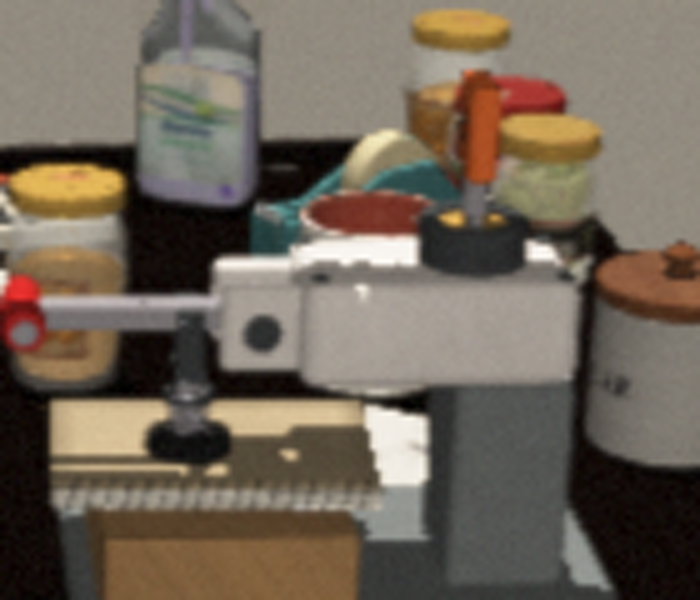

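```bash
python3 -m inch '[[[0,-30,-15],[0,0,0],50],[[0,-38,0],[0,0,0],50],[[0,-38,0],[0,0,0],50],[[0,-38,0],[0,0,0],50],[[0,-38,0],[0,0,0],50]]'
python3 -m inch '[[[-30,0,0],[0,0,0],50],[[-38,0,0],[0,0,0],50],[[-38,0,0],[0,0,0],50],[[-38,0,0],[0,0,0],50],[[-38,0,0],[0,0,0],50]]'
python3 - <<'E'
from station import ctrl
import cv2
w=ctrl.snapshot("top"); cv2.imwrite("pics/p_top.png",w["color"][:,:,::-1]); cv2.imwrite("pics/p_top2.png",cv2.resize(w["color"][150:210,285:355,::-1],None,fx=9,fy=9,interpolation=cv2.INTER_CUBIC))
w=ctrl.snapshot("side"); cv2.imwrite("pics/p_side.png",w["color"][:,:,::-1])
E
```

```text
time: 15.78
ee_pos: [0.4875, 0.0328, 0.3447]
tool_rot: [0.762, 0.647, -0.0, 0.0]
contact_force: [0.4, -0.0, 1.1]
gripper_width: 0.0427
time: 16.2
ee_pos: [0.4592, -0.1484, 0.3454]
tool_rot: [0.762, 0.648, 0.0, 0.001]
contact_force: [1.0, 0.6, -0.7]
gripper_width: 0.0428
```

View pics/p_top.png

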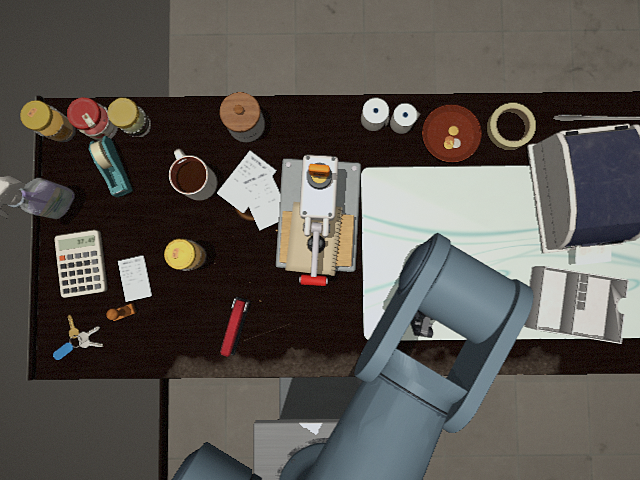

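View pics/p_top2.png

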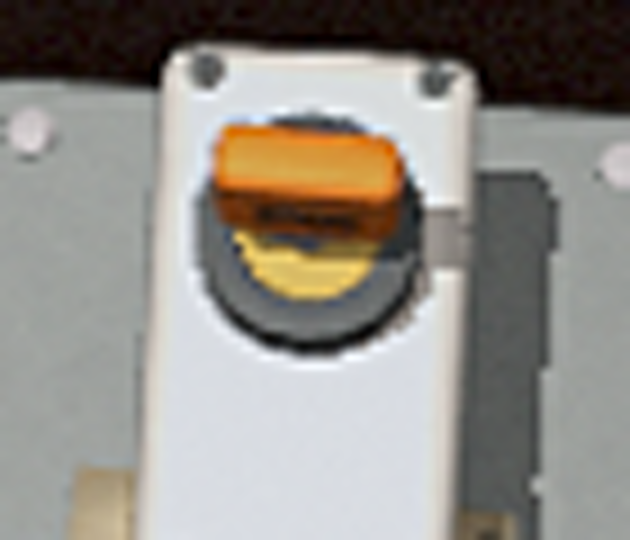

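View pics/p_side.png

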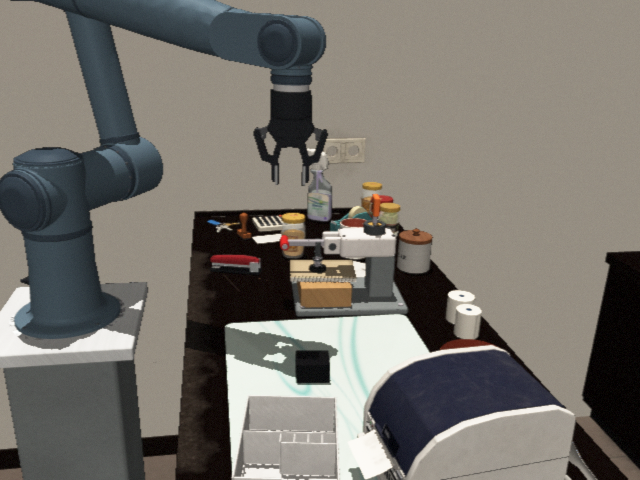

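```bash
python3 -c "
from station import ctrl
print(ctrl.hand_in())"
```

```text
the job is handed in; nothing more can be done
None
```

I clamped the pad, locked the head with the key and handed the job in at about 16 s. No verdict is reported.

- **Clamping:** I pushed the lever down to about level with the shut fingertips and let go. The force on the grip rose from about 8 N to 12.9 N. That puts the foot at about 17 N by force and 11 to 14 N by travel. The two disagree, but both are within the 5 to 26 N range and below solid at 32 N. Later pictures show the lever where I left it and the foot on the pad.
- **Key:** I took it from the stand, aligned it with the wrist camera and set it to the bottom of the slot, about 15 mm deep. I then turned it clockwise until the torque rose from about 0.1 to 0.9 N m, which is the stop. I eased back about 0.07 rad, within the blade's play, then let go and moved clear.
- **Last pictures:** The key stands in the lock, turned about 1.5 rad from its starting angle. I could not see the lock's own angle directly, because the key hides the slot. By eye, the mug and stapler are where they were. The robot touches nothing.

One small thing during the turn: sideways force on the key reached about 4 N, because my centring was slightly off. It dropped to about 2 N when I eased back, before I let go.

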